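Find the heavy side of a tube rotator's wheel by hand

TASK

The loaded wheel of the tube rotator is out of balance and must be balanced afresh: first lift the last run's saddle weight up and off the wheel's top peg and stand it gently, upright, in the steel tray, leaving the smaller weights standing there. Then turn the wheel by hand, by its pegs or rim, to feel which side is heavy, and bring that side straight down. Finish while still holding the wheel still with the fingers, heavy side at the bottom: do not let go at the end.

Things in the scene. Friction and masses are not known exactly. Their poses are not given: they have to be found in the camera images.
- rotator: Fixed housing of the tube rotator, a white box 140 x 170 mm and 162 mm high with a 14 mm speed knob on top (176 mm in all). Origin: middle of its underside, on the bench; z up. Its -x side carries the wheel on a level shaft along x.
- axle (a point): Centre of the wheel: on the shaft axis, mid-thickness of the disc, 140 mm above the bench. Axes fixed to the housing: x along the shaft, from the wheel towards the housing; z up. The housing's face is 45 mm behind this point (+x); nothing of it rises over 36 mm above the shaft.
- wheel (a joint): Turn of the wheel, rad, endless; 0 = peg on top, + anticlockwise seen from the tube side. Aluminium disc 230 mm across, 12 thick; in front 8 alike opaque capped tubes (within 73 mm of axis, 44 out) and 4 pegs 90 deg apart. Unequal fill: heavy side unknown, pull up to 0.24-0.36 N m. Drive drags 0.42 N m, so it stays where left and the pull is felt only as a lighter or heavier push while turning it.
- peg (a point): Middle of the peg on which the weight hangs: on top at the start, turns with the wheel. Steel, 8 mm thick, axis along the shaft, 103 mm from the wheel's axis, standing 37 mm out of the disc's front face with a 13 mm head on its end. The 3 other pegs are alike. Leave room for them when pinching the rim.
- weight: The saddle weight, about 160 g, loose: steel inverted U, 47 (y) x 22 (x) mm, two legs 32 mm long, slot 13 mm wide along x that straddles the peg; 8 mm cross bar; on it an upright black tab 8 (x) x 18 (y) mm, 45 mm tall, to lift it by. Origin: between the feet of the legs; z up; tab from 40 to 85 mm above it. It hangs with its x along the shaft and stands on its legs.
- tray: Fixed open steel tray 200 (x) x 140 (y) mm, 14 mm high, wall and floor 3 mm. Origin: middle of its underside; z up. The two smaller weights stand within 50 mm of its -x end; the middle and the +x half are free.
- weight_mid: Smaller saddle weight in the tray, 37 x 18 mm, 62 mm high, origin between its feet. Leave it standing in the tray.
- weight_small: Smallest saddle weight in the tray, 31 x 14 mm, 48 mm high, origin between its feet. Leave it standing in the tray.
Mind the look-alikes: they are no part of the job. What is shaped like the weight_small but blue, orange or purple is not meant.

How it is judged:
By the outcome, as a careful person would: the job done as asked, in the order asked, and still so for the second after the job is handed in, while the arm keeps its last pose, push and grip.
It also fails if it takes over 72 s, if anything falls off the work surface, if the arm or the gripper's body presses on something with over 40 N, if the wrist force passes 120 N, or if a joint passes its speed limit or range.

ROBOT

A 6-joint arm with a two-finger parallel gripper is mounted at the origin on the work surface. World frame = base frame: x ahead of the robot, y to its left, z up, the work surface at z = 0. Lengths are in m, angles in degrees, forces in N, time in s.
With the tool pointing down it reaches from about 0.4 to 0.825 m from the base axis. Payload 7 kg.
Tool frame: the origin (TCP) lies between the finger pads; the fingertips stand 19 mm ahead of it and the grasp point (between the pads) is the TCP (r.tip_extent is the distance from the TCP to the fingertips, in m); z points along the fingers, y is the direction in which the jaws open and shut (so a half turn about z gives the same grasp; the last joint's range is limited). The gripper opens to 88 mm and grips with 3 to 60 N. Pads are 19 mm wide; open, the fingers measure 130 mm over their backs; the gripper's body (78 mm by 193 mm) begins 47 mm behind the grasp point.
Start: joints at [91.163, 20.546, 0.682, 0, -70.136, -16.507], TCP at [0.179, 0.651, 0.246] pointing down, gripper open.
Joint ranges: [-176.03, 176.03], [-82.01, 121.73], [-58.28, 71.71], [-173.87, 95.51], [-174.79, -0.11], [-173.66, 173.66]. Speed limits (degrees/s): [136.94, 136.94, 172.46, 180, 180, 180].

INTERFACE

Orientations are given as [roll, pitch, yaw] about the fixed x, y, z axes, in that order (R = Rz(yaw) Ry(pitch) Rx(roll)).
In Python, from plant import r, capture, workorder, spotter gives the robot as it stands.
- The arm moves only by the tool step_arm, never from a script. Its argument "motion" is a list of rows, each a list of 5 numbers: the finger opening in m, from 0 to 0.0876, then the shift along the tool's x, y, z in m, then the turn about the tool's z in rad. In form: [[grip, dx, dy, dz, roll], ...]. A call has 1 to 5 rows; each row is the pose to reach, as a shift and turn from the pose commanded when the call began, along the tool's axes at that moment; what a row does not reach only later rows make up. A row lasts 1/8 s, in which the tool goes at most 62.5 mm and 10.7 degrees, less where a joint would pass 70% of its speed; a pose out of reach is approached as far as the arm can. A call with a gripper value outside its range is refused whole. The fingers move at their own pace and stop on an object; "newtons" is the grip in N (left out, the last holds). Time passes only in rows, so rows that repeat a pose let the fingers close. It gives the time, the measured TCP pose, the force and the opening at its end, in the units of the state.
- r.get_state(): the state, without advancing time (a new reading comes with each control period).
- capture(name): name is "scene" or "side" or "wrist"; returns a dict with "image" (420x560x3 uint8, red, green, blue), "z_map" (420x560 float32, m along the optical axis (not along the pixel's ray), 0 where there is no reading), "fx", "fy", "cx", "cy" (pixels), "pose" (4x4, takes a point from camera to world coordinates). Camera axes: x right, y down, z forward; pixel columns grow to the right and rows downward; lengths in m; the calibration is good to about 2 mm. A picture is of the moment at which its call begins.
- workorder.close_job(): hands the job in, once; it reports no verdict.
Trained networks look in the newest picture that a camera, given by its name, has taken for a name from the list of things; names that differ only in an ending like _2 or _b are one class to them, and where a whole thing is asked for, a point or a joint stands for the part that bears it (a point fixed in the world has none). Each returns a list of dicts, best first, with "p" (0 to 1); they miss things now and then, are a little off and sometimes report something else, mostly with a low value. They report only what shows in the picture. A call takes as long as a camera call. They do not tell look-alikes from the thing itself.
- spotter.regions_of(camera, label): "mask" (420x560 bool, what is visible of it).
- spotter.tip_of(camera, label): "location" ([x, y, z] in m, in world coordinates, good to about 4 mm: a listed point, or the origin of a listed thing).
The state is a dict: "time_s": time; "joints": joint angles; "qd": joint speeds; "joint_torque": joint torques, N m; "tcp_pos": TCP position; "eef_rot": TCP orientation; "contact_force": force on the tool from outside, world axes, zero at the start; "moment": the same for the moment, N m; "gripper_width": finger opening in m.
Only numpy, scipy, OpenCV 4.12 (cv2) and the standard library are available. Lean on these libraries where they do the work, as an engineer would, in place of code of your own. Each camera call takes 0.05 s, during which the arm holds its last target.

## Working session

There is one attempt and no reset: what is moved stays moved. The work goes in short steps, Python scripts to look and compute and a tool call to move; the robot and the scene stay as the last step left them, time stands still between calls to the robot, and variables do not carry over. Pictures are saved under pics/ and viewed, and the job is handed in when it is done.

Besides the shell and the picture viewer there is one more tool, called after ">>>" as name(argument=value, ...) on one line, values as JSON. step_arm: Moves the arm, as the interface text tells. Its arguments: {"type":"object","properties":{"motion":{"type":"array","items":{"type":"array","items":{"type":"number"}}},"newtons":{"type":"number"}},"required":["motion"]}

```bash
mkdir -p pics; ls; python3 - <<'E'
from plant import r, capture, workorder, spotter
import cv2
print(r.get_state())
for n in ["scene","side","wrist"]:
    c=capture(n); cv2.imwrite(f"pics/{n}0.png",c["image"][:,:,::-1]); print(n,c["pose"].round(3).tolist(),c["fx"])
    for l in ["rotator","axle","peg","weight","tray","weight_mid","weight_small"]:
        print(l,[(round(d["p"],2),[round(float(v),3) for v in d["location"]]) for d in spotter.tip_of(n,l)][:4])
E
```

```text
pics
{'time_s': 0.0, 'joints': array([ 9.11643498e+01,  2.05911039e+01,  6.34647968e-01, -2.09265654e-02,
       -7.01347286e+01, -1.65068242e+01]), 'qd': array([ 0.04568871,  0.12597601,  0.01214528,  0.1315294 ,  0.03245606,
       -0.03337983]), 'joint_torque': array([ 1.12222126e-03, -5.82722318e+01,  2.93054867e+01,  6.99725077e+00,
        6.98208998e-03, -1.50906371e-04]), 'tcp_pos': array([0.17849496, 0.65050846, 0.24463049]), 'eef_rot': array([ 1.79906984e+02, -7.04925290e-03, -1.53495954e+01]), 'contact_force': array([ 0.3633177 , -0.26730355,  0.24147259]), 'moment': array([ 0.00606415, -0.0008406 ,  0.02025203]), 'gripper_width': 0.08769011257131028}
scene [[0.533, 0.62, -0.576, 0.879], [0.846, -0.39, 0.363, -0.366], [0.001, -0.681, -0.732, 0.705], [0.0, 0.0, 0.0, 1.0]] 381.71451996233736
rotator []
axle [(0.91, [0.618, 0.034, 0.137]), (0.72, [0.638, 0.017, 0.242])]
peg [(0.88, [0.639, 0.018, 0.241])]
weight [(0.94, [0.641, 0.02, 0.212])]
tray [(0.8, [0.527, -0.33, 0.001])]
weight_mid []
weight_small [(0.77, [0.468, -0.386, 0.006]), (0.73, [0.354, -0.324, -0.001]), (0.66, [0.281, -0.299, 0.001]), (0.46, [0.332, -0.392, -0.0])]
side [[0.721, -0.351, 0.598, -0.004], [-0.693, -0.365, 0.621, -0.582], [-0.0, -0.862, -0.507, 0.571], [0.0, 0.0, 0.0, 1.0]] 401.1578140658529
rotator [(0.92, [0.53, 0.106, -0.003])]
axle [(0.91, [0.617, 0.037, 0.141])]
peg [(0.73, [0.641, 0.018, 0.245])]
weight [(0.74, [0.636, 0.022, 0.214])]
tray [(0.56, [0.527, -0.332, 0.002])]
weight_mid [(0.86, [0.445, -0.332, 0.001])]
weight_small [(0.89, [0.358, -0.323, -0.003]), (0.88, [0.282, -0.304, 0.004]), (0.87, [0.335, -0.391, 0.002]), (0.8, [0.468, -0.387, 0.006])]
wrist [[-0.265, -0.922, -0.284, 0.255], [-0.964, 0.253, 0.078, 0.629], [-0.0, 0.294, -0.956, 0.385], [0.0, 0.0, 0.0, 1.0]] 362.2453346234468
rotator []
axle []
peg []
weight []
tray []
weight_mid []
weight_small []
```

View pics/scene0.png

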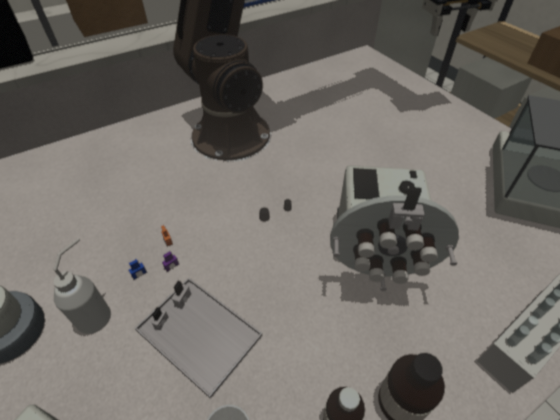

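View pics/side0.png

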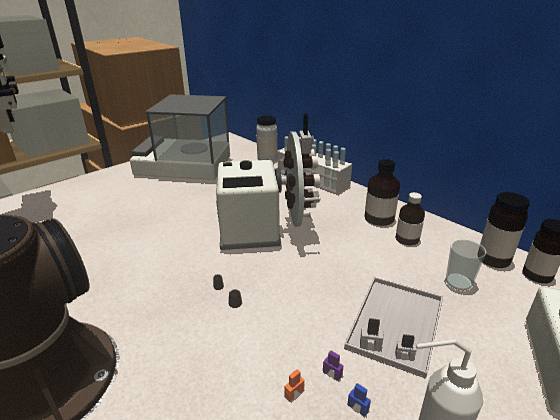

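```bash
cat > h.py <<'E'
from plant import r, capture, workorder, spotter
import numpy as np, cv2
def cloud(c):
    z=c["z_map"]; v,u=np.mgrid[0:z.shape[0],0:z.shape[1]]
    p=np.stack([(u-c["cx"])/c["fx"]*z,(v-c["cy"])/c["fy"]*z,z],-1)
    P=np.asarray(c["pose"]); return p@P[:3,:3].T+P[:3,3]
E
python3 - <<'E'
from h import *
for n in ["scene","side"]:
    c=capture(n); w=cloud(c); ok=c["z_map"]>0
    im=c["image"][:,:,::-1].copy()
    for l in ["tray","wheel","rotator","weight"]:
        R=spotter.regions_of(n,l)
        if not R: print(n,l,"none"); continue
        m=R[0]["mask"]&ok; P=w[m]; v,u=np.nonzero(m)
        print(n,l,R[0]["p"],m.sum(),"uv",u.min(),u.max(),v.min(),v.max(),P.min(0).round(3),P.max(0).round(3))
        if l=="tray":
            Q=P[(P[:,2]<0.02)]; b=cv2.minAreaRect((Q[:,:2]*1000).astype(np.float32)); print(b)
        if l=="rotator":
            Q=P[(P[:,2]>0.155)&(P[:,2]<.168)]; b=cv2.minAreaRect((Q[:,:2]*1000).astype(np.float32)); print("top",len(Q),b)
        if l=="wheel":
            best=None;rng=np.random.default_rng(0)
            for _ in range(500):
                s=P[rng.choice(len(P),3)]; nn=np.cross(s[1]-s[0],s[2]-s[0]); 
                if np.linalg.norm(nn)<1e-6: continue
                nn/=np.linalg.norm(nn); k=np.abs((P-s[0])@nn)<.002
                if best is None or k.sum()>best.sum(): best=k
            Q=P[best]; mu=Q.mean(0); nn=np.linalg.svd(Q-mu,full_matrices=False)[2][2]; print("plane",len(Q),nn,nn@mu,mu, np.degrees(np.arctan2(nn[1],nn[0])))
        if l=="weight":
            Q=P; print("weight top", Q[Q[:,2]>Q[:,2].max()-.03].mean(0), np.median(Q,0)); 
            T=Q[Q[:,2]>0.26]; print(cv2.minAreaRect((T[:,:2]*1000).astype(np.float32)),len(T))
    if n=="scene": cv2.imwrite("pics/crop1.png",cv2.resize(im[150:310,300:480],None,fx=4,fy=4)[:600])
    else: cv2.imwrite("pics/crop2.png",cv2.resize(im[100:260,200:360],None,fx=3.7,fy=3.7))
E
```

```text
scene tray 0.88 7431 uv 135 261 278 397 [ 0.409 -0.435 -0.004] [ 0.643 -0.235  0.047]
((519.9951171875, -333.34552001953125), (212.20077514648438, 146.9547576904297), 20.59132957458496)
scene wheel 0.63 7731 uv 330 458 195 290 [ 0.455 -0.078 -0.003] [0.719 0.257 0.256]
plane 3723 [-7.95162968e-01  6.06395408e-01  6.81511854e-04] -0.4774970013789844 [0.62188311 0.02785148 0.16493892] 142.670668504423
scene rotator 0.89 10309 uv 331 457 165 289 [ 0.311 -0.076 -0.002] [0.718 0.238 0.301]
top 2820 ((567.7889404296875, 75.02503967285156), (223.8544921875, 234.33395385742188), 52.1923942565918)
scene weight 0.74 826 uv 390 422 187 229 [ 0.561 -0.005  0.168] [0.661 0.123 0.301]
weight top [0.64089757 0.01753527 0.28693855] [0.64132024 0.01614206 0.25437653]
((640.8993530273438, 18.82495880126953), (18.341623306274414, 7.416204452514648), 46.813262939453125) 258
side tray 0.58 5546 uv 344 442 277 377 [ 0.347 -0.454 -0.001] [ 0.649 -0.233  0.181]
((533.640625, -332.2637023925781), (221.36170959472656, 142.52389526367188), 19.387699127197266)
side wheel 0.6 2130 uv 284 319 131 225 [ 0.547 -0.077  0.001] [0.882 0.25  0.256]
plane 631 [ 0.79706824 -0.60388683 -0.00170898] 0.468304228103064 [0.59083793 0.00389805 0.16380119] -37.1488451153581
side rotator 0.95 7486 uv 216 319 131 249 [ 0.42  -0.077 -0.   ] [0.882 0.491 0.256]
top 2025 ((554.980224609375, 64.91663360595703), (172.30418395996094, 253.44232177734375), 42.16474151611328)
side weight 0.7 351 uv 299 311 112 153 [ 0.617 -0.006 -0.195] [1.585 0.928 0.302]
weight top [0.63637819 0.01615147 0.28797447] [0.63277969 0.01071264 0.2486344 ]
((639.7505493164062, 19.683361053466797), (22.615985870361328, 7.809219837188721), 50.962890625) 87
```

View pics/crop1.png

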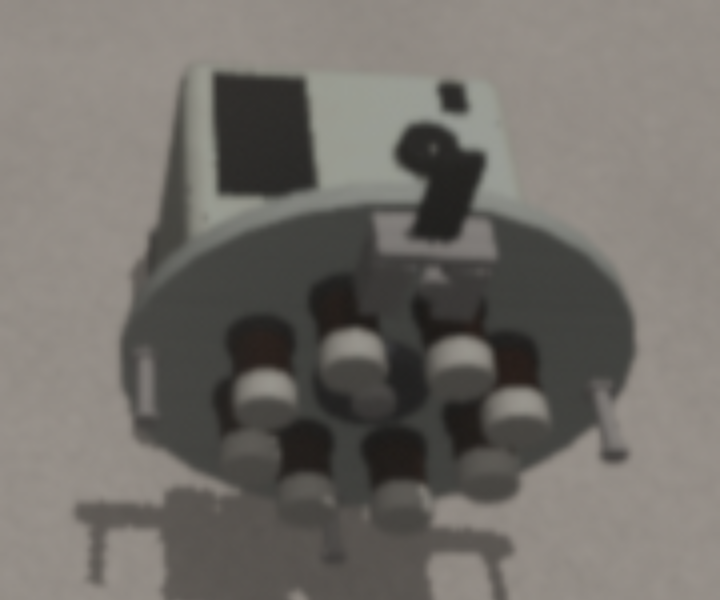

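View pics/crop2.png

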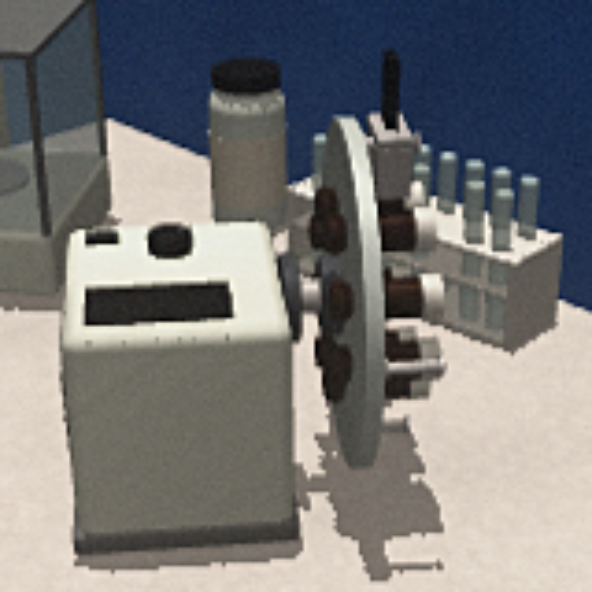

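>>> step_arm(motion=[[0.0876,0.0,0.0,-0.05,0.15],[0.0876,0.02,0.016,-0.1,0.3],[0.0876,0.065,0.052,-0.115,0.382],[0.0876,0.11,0.088,-0.115,0.382],[0.0876,0.155,0.123,-0.115,0.382]])

```text
time_s: 2.33
tcp_pos: [0.2963, 0.4898, 0.3611]
eef_rot: [-179.9, 0.0, -37.2]
contact_force: [1.0, 0.7, -0.3]
gripper_width: 0.0874
```

```bash
cat >> h.py <<'E'
def delta(t,yaw=None):
    s=r.get_state(); p=s["tcp_pos"]; ps=np.radians(s["eef_rot"][2]); d=np.array(t)-p
    x=np.array([np.cos(ps),np.sin(ps),0]); y=np.array([np.sin(ps),-np.cos(ps),0])
    print("pos",p.round(4),"rot",s["eef_rot"].round(2),"F",s["contact_force"].round(2),"w",round(s["gripper_width"],4),"t",s["time_s"])
    print("delta",round(d@x,4),round(d@y,4),round(-d[2],4),"roll",None if yaw is None else round(float(np.radians(s["eef_rot"][2]-yaw)),3))
E
python3 -c "
from h import *
delta([.640,.0185,.36],-37.25)"
```

```text
pos [0.2963 0.4898 0.3611] rot [-1.7995e+02  2.0000e-02 -3.7200e+01] F [ 1.01  0.7  -0.31] w 0.0874 t 2.325
delta 0.5587 0.1675 0.0011 roll 0.001
```

>>> step_arm(motion=[[0.0876,0.058,0.017,0,0],[0.0876,0.116,0.035,0,0],[0.0876,0.174,0.052,0,0],[0.0876,0.232,0.07,0,0],[0.0876,0.29,0.087,0,0]])

```text
time_s: 2.95
tcp_pos: [0.4746, 0.2448, 0.361]
eef_rot: [-179.9, -0.0, -37.2]
contact_force: [1.1, 0.3, -0.3]
gripper_width: 0.0875
```

>>> step_arm(motion=[[0.0876,0.058,0.017,0,0],[0.0876,0.116,0.035,0,0],[0.0876,0.174,0.052,0,0],[0.0876,0.232,0.07,0,0],[0.0876,0.266,0.08,0,0]])

```text
time_s: 3.58
tcp_pos: [0.6383, 0.0194, 0.3601]
eef_rot: [180.0, 0.0, -37.3]
contact_force: [-0.6, 1.0, 0.5]
gripper_width: 0.0878
```

```bash
python3 - <<'E'
from h import *
delta([.640,.0185,.281],-37.25)
c=capture("wrist"); im=c["image"][:,:,::-1].copy(); w=cloud(c)
cv2.imwrite("pics/wr1.png",im)
R=spotter.regions_of("wrist","weight"); print(len(R))
if R:
    m=R[0]["mask"]&(c["z_map"]>0); P=w[m]; T=P[P[:,2]>.265]; print(len(T),T.mean(0)); 
    T2=P[P[:,2]>.294];print(len(T2),cv2.minAreaRect((T2[:,:2]*1000).astype(np.float32)),P[:,2].max())
print([(d["p"],d["location"]) for d in spotter.tip_of("wrist","weight")])
print([(d["p"],d["location"]) for d in spotter.tip_of("wrist","peg")])
print([(d["p"],d["location"]) for d in spotter.tip_of("wrist","axle")])
E
```

```text
pos [0.6383 0.0194 0.3601] rot [ 1.7997e+02  1.0000e-02 -3.7340e+01] F [-0.6   0.95  0.49] w 0.0878 t 3.575
delta 0.0019 -0.0003 0.0791 roll -0.002
2
837 [0.64024408 0.01805546 0.28993988]
424 ((638.7022705078125, 19.249008178710938), (17.528579711914062, 7.922065734863281), 54.49595642089844) 0.3016596736778807
[(0.7, [0.6355, 0.0182, 0.2172])]
[(0.7, [0.6364, 0.0186, 0.2409])]
[(0.97, [0.6212, 0.033, 0.1411])]
```

View pics/wr1.png

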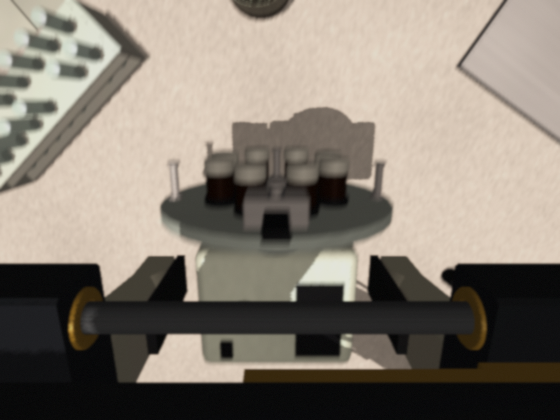

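>>> step_arm(motion=[[0.0876,0.001,0,0.03,0],[0.06,0.001,0,0.055,0],[0.05,0.001,0,0.07,0],[0.04,0.001,0,0.079,0],[0.03,0.001,0,0.079,0]], newtons=20)

```text
time_s: 4.45
tcp_pos: [0.6379, 0.0217, 0.2816]
eef_rot: [180.0, -0.0, -37.2]
contact_force: [-0.2, -0.2, 0.7]
gripper_width: 0.0531
```

>>> step_arm(motion=[[0.0,0,0,0,0],[0.0,0,0,0,0],[0.0,0,0,0,0]], newtons=20)

```text
time_s: 4.82
tcp_pos: [0.6382, 0.0213, 0.282]
eef_rot: [-180.0, -0.0, -37.2]
contact_force: [0.1, 0.2, -0.1]
gripper_width: 0.0227
```

>>> step_arm(motion=[[0.0,0,0.001,0,0],[0.0,0,0.002,0,0],[0.0,0,0.002,0,0]], newtons=20)

```text
time_s: 5.2
tcp_pos: [0.637, 0.0198, 0.2818]
eef_rot: [-180.0, -0.0, -37.2]
contact_force: [1.5, 0.6, 1.1]
gripper_width: 0.018
```

Gripped at 18 mm. Lift straight up slowly.

>>> step_arm(motion=[[0.0,0,0,-0.006,0],[0.0,0,0,-0.014,0],[0.0,0,0,-0.028,0],[0.0,0,0,-0.045,0],[0.0,0,0,-0.065,0]], newtons=25)

```text
time_s: 5.82
tcp_pos: [0.6368, 0.0196, 0.3482]
eef_rot: [-180.0, -0.0, -37.2]
contact_force: [0.2, 0.1, -0.9]
gripper_width: 0.0179
```

```bash
python3 - <<'E'
from h import *
t=np.radians(20); 
delta([.527+.045*np.cos(t),-.331+.045*np.sin(t),.34])
c=capture("side"); im=c["image"][:,:,::-1].copy()
cv2.imwrite("pics/s1.png",cv2.resize(im[40:260,180:400],None,fx=2.7,fy=2.7))
E
```

```text
pos [0.6368 0.0196 0.3482] rot [-1.7999e+02 -2.0000e-02 -3.7230e+01] F [ 0.16  0.12 -0.88] w 0.0179 t 5.825
delta 0.1491 0.3077 0.0082 roll None
```

View pics/s1.png

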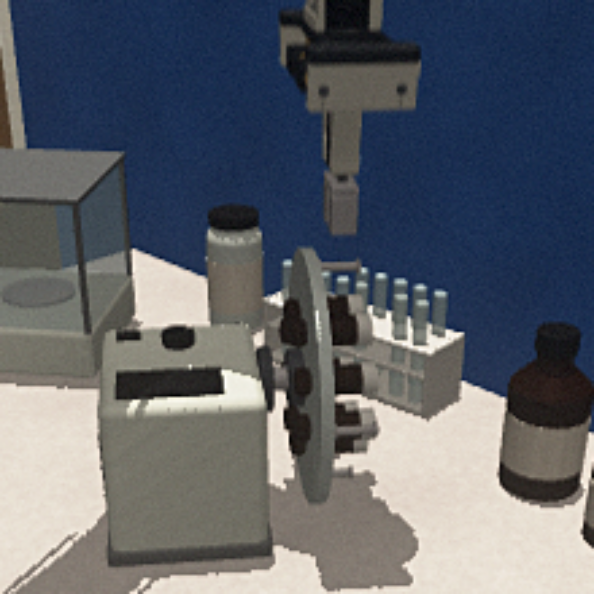

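>>> step_arm(motion=[[0.0,0.02,0.041,0,0],[0.0,0.046,0.095,0,0],[0.0,0.072,0.149,0,0],[0.0,0.098,0.203,0,0],[0.0,0.12,0.248,0,0]])

```text
time_s: 6.5
tcp_pos: [0.5815, -0.2524, 0.3474]
eef_rot: [-180.0, -0.1, -37.3]
contact_force: [0.1, 0.5, -0.4]
gripper_width: 0.0178
```

>>> step_arm(motion=[[0.0,0.015,0.03,0.02,0],[0.0,0.027,0.056,0.06,0],[0.0,0.029,0.06,0.11,0],[0.0,0.029,0.06,0.16,0],[0.0,0.029,0.06,0.21,0]])

```text
time_s: 7.12
tcp_pos: [0.5692, -0.3161, 0.1358]
eef_rot: [-180.0, -0.1, -37.3]
contact_force: [0.6, 0.8, -1.3]
gripper_width: 0.0178
```

```bash
python3 - <<'E'
from h import *
t=np.radians(20); 
delta([.527+.045*np.cos(t),-.331+.045*np.sin(t),.07])
c=capture("side"); im=c["image"][:,:,::-1].copy(); w=cloud(c)
cv2.imwrite("pics/s2.png",im)
R=spotter.regions_of("side","weight")
if R:
    m=R[0]["mask"]&(c["z_map"]>0);P=w[m];P=P[np.linalg.norm(P[:,:2]-[.569,-.316],axis=1)<.05]; print(len(P),P.min(0),np.percentile(P[:,2],[1,5]))
print([(d["p"],d["location"]) for d in spotter.tip_of("side","weight")])
E
```

```text
pos [ 0.5692 -0.3161  0.1358] rot [-1.7998e+02 -7.0000e-02 -3.7250e+01] F [ 0.56  0.81 -1.29] w 0.0178 t 7.125
delta -0.0002 -0.0004 0.0658 roll None
452 [ 0.54658969 -0.34208806  0.07050589] [0.07121137 0.07401427]
[(0.56, [0.569, -0.3101, 0.0682])]
```

View pics/s2.png

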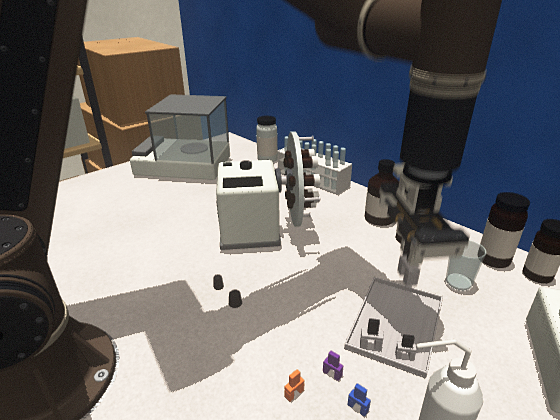

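```bash
python3 - <<'E'
from h import *
c=capture("side");w=cloud(c)
for v in (245,260,275,285): print(v,[w[v,u].round(3).tolist() for u in (455,465,475)])
E
```

```text
245 [[0.524, -0.404, 0.218], [0.538, -0.414, 0.216], [0.755, -0.365, 0.084]]
260 [[0.693, -0.355, 0.072], [0.691, -0.374, 0.084], [0.702, -0.388, 0.086]]
275 [[0.696, -0.362, 0.036], [0.698, -0.38, 0.045], [0.718, -0.392, 0.041]]
285 [[0.694, -0.367, 0.014], [0.706, -0.383, 0.016], [0.739, -0.392, 0.002]]
```

>>> step_arm(motion=[[0.0,0,0,0.03,0],[0.0,0,0,0.05,0],[0.0,0,0,0.058,0],[0.0,0,0,0.061,0],[0.0,0,0,0.063,0]])

```text
time_s: 7.95
tcp_pos: [0.57, -0.3159, 0.0751]
eef_rot: [-180.0, -0.1, -37.2]
contact_force: [-0.5, -0.3, -2.0]
gripper_width: 0.0178
```

>>> step_arm(motion=[[0.0,0,0,0.001,0],[0.0,0,0,0.002,0],[0.0,0,0,0.002,0]])

```text
time_s: 8.32
tcp_pos: [0.5691, -0.3157, 0.0716]
eef_rot: [180.0, -0.0, -37.2]
contact_force: [-0.4, 1.2, -2.2]
gripper_width: 0.0175
```

>>> step_arm(motion=[[0.0,0,0,0.0006,0],[0.0,0,0,0.0012,0],[0.0,0,0,0.0012,0]])

```text
time_s: 8.7
tcp_pos: [0.569, -0.3156, 0.0703]
eef_rot: [180.0, 0.0, -37.2]
contact_force: [-0.0, -0.1, -1.0]
gripper_width: 0.0175
```

```bash
python3 - <<'E'
from h import *
delta([.569,-.316,.07])
c=capture("side"); im=c["image"][:,:,::-1].copy(); w=cloud(c)
cv2.imwrite("pics/s3.png",cv2.resize(im[230:380,330:480],None,fx=4,fy=4))
R=spotter.regions_of("side","weight")
for q in R:
    m=q["mask"]&(c["z_map"]>0);P=w[m];P=P[np.linalg.norm(P[:,:2]-[.569,-.316],axis=1)<.04]
    if len(P): print(len(P),np.percentile(P[:,2],[0,1,5]))
print(r.get_state()["contact_force"])
E
```

```text
pos [ 0.569  -0.3156  0.0703] rot [ 1.800e+02  1.000e-02 -3.723e+01] F [-0.04 -0.06 -1.  ] w 0.0175 t 8.7
delta 0.0002 0.0003 0.0003 roll None
378 [0.00272567 0.00603919 0.00893243]
[ 0.35791559 -0.1769971  -1.10952942]
```

View pics/s3.png

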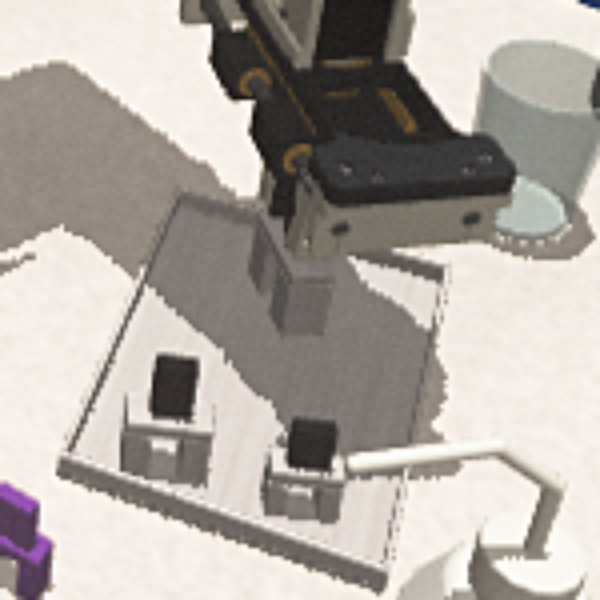

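>>> step_arm(motion=[[0.0,0,0,0.0005,0],[0.0,0,0,0.001,0],[0.0,0,0,0.001,0]])

```text
time_s: 9.18
tcp_pos: [0.5693, -0.3157, 0.07]
eef_rot: [-180.0, -0.0, -37.2]
contact_force: [-2.4, 1.3, 5.0]
gripper_width: 0.0178
```

>>> step_arm(motion=[[0.02,0,0,-0.0005,0],[0.024,0,0,-0.0005,0],[0.036,0,0,-0.0005,0],[0.042,0,0,-0.0005,0],[0.044,0,0,-0.0005,0]])

```text
time_s: 9.8
tcp_pos: [0.569, -0.3157, 0.0698]
eef_rot: [180.0, 0.0, -37.2]
contact_force: [0.2, -0.7, -0.3]
gripper_width: 0.0427
```

>>> step_arm(motion=[[0.044,0,0,-0.02,0],[0.044,0,0,-0.06,0],[0.044,0,0,-0.12,0],[0.044,0,0,-0.18,0],[0.044,0,0,-0.24,0]])

```text
time_s: 10.42
tcp_pos: [0.5688, -0.3156, 0.312]
eef_rot: [-180.0, -0.0, -37.2]
contact_force: [1.5, 0.1, -0.4]
gripper_width: 0.0441
```

```bash
python3 - <<'E'
from h import *
c=capture("side"); im=c["image"][:,:,::-1].copy()
cv2.imwrite("pics/s4.png",cv2.resize(im[200:380,330:510],None,fx=3,fy=3))
# axle frame: peg targets
delta([.6383,.0194,.31])
print([(d["p"],d["location"]) for d in spotter.tip_of("side","peg")])
E
```

```text
pos [ 0.5711 -0.3174  0.3218] rot [-179.9    -0.72  -37.18] F [ 1.8  -2.27 11.45] w 0.044 t 10.475
delta -0.15 -0.309 0.0118 roll None
[(0.59, [0.6446, 0.0211, 0.2473]), (0.18, [0.5677, -0.3126, 0.0028])]
```

View pics/s4.png

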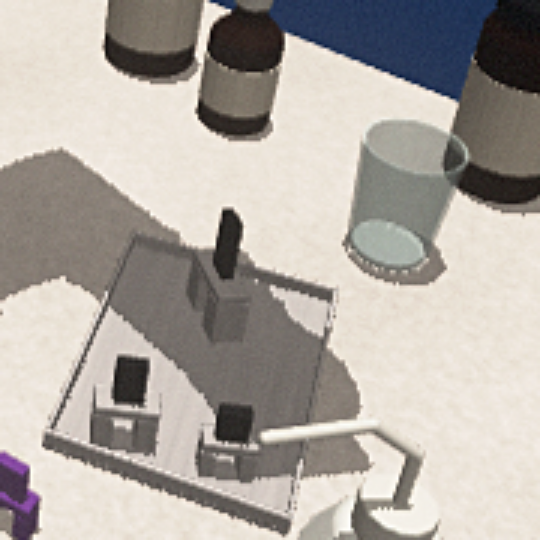

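>>> step_arm(motion=[[0.03,-0.02,-0.041,0,0],[0.03,-0.046,-0.095,0,0],[0.03,-0.072,-0.149,0,0],[0.03,-0.098,-0.203,0,0],[0.03,-0.122,-0.252,0,0]], newtons=40)

```text
time_s: 11.15
tcp_pos: [0.6245, -0.0391, 0.3097]
eef_rot: [-180.0, -0.0, -37.2]
contact_force: [0.7, -0.6, 0.2]
gripper_width: 0.03
```

>>> step_arm(motion=[[0.03,-0.016,-0.033,0,0],[0.03,-0.026,-0.053,0,0],[0.03,-0.028,-0.057,0,0],[0.03,-0.028,-0.057,0,0]])

```text
time_s: 11.65
tcp_pos: [0.6365, 0.0206, 0.3098]
eef_rot: [180.0, 0.0, -37.2]
contact_force: [-0.6, -0.3, -0.4]
gripper_width: 0.0299
```

```bash
python3 - <<'E'
from h import *
delta([.6379,.0197,.251],-37.25)
c=capture("wrist"); im=c["image"][:,:,::-1].copy(); cv2.imwrite("pics/wr2.png",im)
print([(d["p"],d["location"]) for d in spotter.tip_of("wrist","peg")])
E
```

```text
pos [0.6365 0.0206 0.3098] rot [179.98   0.   -37.24] F [-0.58 -0.33 -0.38] w 0.0299 t 11.65
delta 0.0017 -0.0001 0.0588 roll 0.0
[(0.7, [0.6387, 0.0202, 0.236])]
```

View pics/wr2.png

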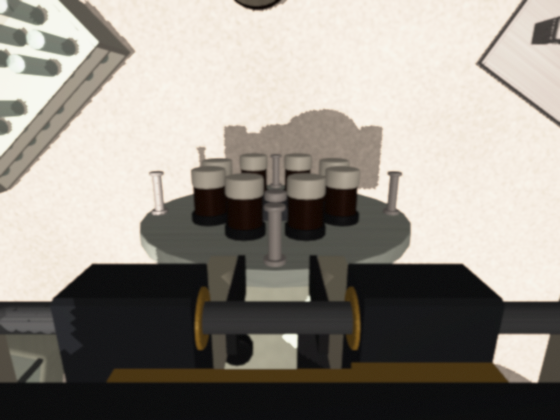

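>>> step_arm(motion=[[0.03,0.001,0,0.02,0],[0.025,0.002,0,0.04,0],[0.02,0.002,0,0.054,0],[0.016,0.002,0,0.059,0],[0.012,0.002,0,0.059,0]])

```text
time_s: 12.38
tcp_pos: [0.6383, 0.0196, 0.251]
eef_rot: [180.0, -0.0, -37.2]
contact_force: [-0.3, 0.4, 0.2]
gripper_width: 0.0133
```

>>> step_arm(motion=[[0.012,0,0,0,0],[0.012,0,0,0,0]])

```text
time_s: 12.62
tcp_pos: [0.6384, 0.02, 0.2516]
eef_rot: [-180.0, -0.0, -37.2]
contact_force: [-0.6, 0.1, -0.3]
gripper_width: 0.0121
```

```bash
python3 - <<'E'
from h import *
delta([.6379,.0197,.251],-37.25)
s=r.get_state(); print(s["contact_force"]); c=capture("wrist");cv2.imwrite("pics/wr3.png",c["image"][150:300,150:410,::-1])
s=r.get_state(); print(s["contact_force"])
c=capture("side");cv2.imwrite("pics/s5.png",cv2.resize(c["image"][90:250,210:370,::-1],None,fx=3,fy=3))
E
```

```text
pos [0.6384 0.02   0.2516] rot [-1.7995e+02 -4.0000e-02 -3.7220e+01] F [-0.58  0.06 -0.29] w 0.0121 t 12.625
delta -0.0002 0.0006 0.0006 roll 0.0
[-0.57759578  0.06097028 -0.28570515]
[-0.13108707 -0.20987744  0.16763108]
```

View pics/wr3.png

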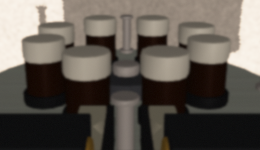

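View pics/s5.png

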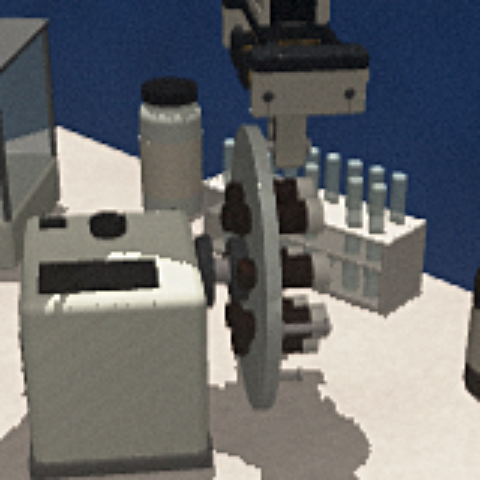

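>>> step_arm(motion=[[0.012,0,0.011,0.0004,0],[0.012,0,0.0199,0.0016,0]])

```text
time_s: 12.98
tcp_pos: [0.626, 0.0037, 0.2496]
eef_rot: [-180.0, -0.0, -37.2]
contact_force: [1.5, 1.0, 1.1]
gripper_width: 0.0123
```

>>> step_arm(motion=[[0.012,0,0.0088,0.002,0],[0.012,0,0.0173,0.0047,0]])

```text
time_s: 13.22
tcp_pos: [0.6153, -0.0103, 0.2446]
eef_rot: [-180.0, -0.0, -37.2]
contact_force: [0.9, 0.5, 1.4]
gripper_width: 0.012
```

>>> step_arm(motion=[[0.012,0,0.0083,0.0034,0],[0.012,0,0.0163,0.0076,0]])

```text
time_s: 13.48
tcp_pos: [0.6055, -0.0232, 0.2367]
eef_rot: [-180.0, 0.0, -37.2]
contact_force: [1.3, 0.5, 1.1]
gripper_width: 0.0122
```

```bash
python3 - <<'E'
from h import *
s=r.get_state(); print(s["contact_force"],s["moment"],s["qd"].round(2),s["tcp_pos"],s["gripper_width"],s["joint_torque"])
c=capture("side");cv2.imwrite("pics/s6.png",cv2.resize(c["image"][90:250,210:370,::-1],None,fx=3,fy=3))
s=r.get_state(); print(s["contact_force"],s["moment"],s["qd"].round(2),s["tcp_pos"])
E
```

```text
[1.26555796 0.48674194 1.07883686] [ 0.40111219 -0.46008976  0.01164387] [-3.73 -1.95 -7.48  0.03  5.51  3.78] [ 0.60545439 -0.02317799  0.2366928 ] 0.012169740515771596 [ -0.27614202 -48.48003387  27.80878723   6.72744691  -0.63471599
  -0.1044152 ]
[-1.06094661 -1.16432274 -1.0381937 ] [ 0.00326996  0.24310862 -0.02433991] [ 0.46  0.5   0.58 -0.06 -1.39 -0.8 ] [ 0.60446203 -0.02375396  0.23599059]
```

View pics/s6.png

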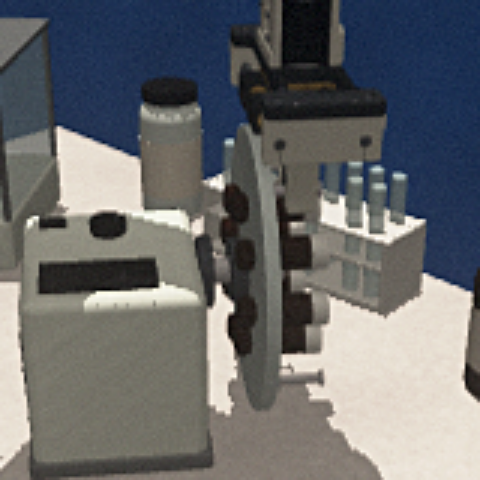

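>>> step_arm(motion=[[0.012,0,0.0076,0.0048,0]])

```text
time_s: 13.65
tcp_pos: [0.6011, -0.0289, 0.232]
eef_rot: [-180.0, -0.0, -37.2]
contact_force: [0.8, 0.9, 1.8]
gripper_width: 0.0122
```

>>> step_arm(motion=[[0.012,0,0.0071,0.0055,0]])

```text
time_s: 13.78
tcp_pos: [0.5968, -0.0346, 0.2263]
eef_rot: [-180.0, -0.0, -37.2]
contact_force: [0.9, 0.5, 1.2]
gripper_width: 0.0119
```

>>> step_arm(motion=[[0.012,0,0.0066,0.0061,0]])

```text
time_s: 13.9
tcp_pos: [0.5928, -0.0399, 0.2202]
eef_rot: [-180.0, -0.0, -37.2]
contact_force: [0.4, 1.3, 1.5]
gripper_width: 0.0121
```

>>> step_arm(motion=[[0.016,0,-0.001,0,0],[0.022,0,-0.001,0,0],[0.026,0,-0.001,0,0]])

```text
time_s: 14.28
tcp_pos: [0.5936, -0.0388, 0.2206]
eef_rot: [180.0, 0.0, -37.2]
contact_force: [0.0, -0.8, 0.6]
gripper_width: 0.0246
```

```bash
cat >> h.py <<'E'
yw=np.array([-.605,-.796,0]); nf=np.array([.796,-.605,0])
def wf(p): return (np.array(p)@nf).round(4),(np.array(p)@yw+.4018).round(4),round(p[2]-.140,4)
E
python3 - <<'E'
from h import *
s=r.get_state(); print(wf(s["tcp_pos"]),s["contact_force"])
c=capture("scene");w=cloud(c)
for n in ("scene",):
  print([(d["p"],d["location"],wf(d["location"])) for d in spotter.tip_of(n,"peg")])
cv2.imwrite("pics/sc6.png",cv2.resize(c["image"][150:310,300:480,::-1],None,fx=3,fy=3))
E
```

```text
(np.float64(0.496), np.float64(0.0736), np.float64(0.0806)) [ 0.04833849 -0.78981572  0.64436688]
[(0.76, [0.5947, -0.0461, 0.2068], (np.float64(0.5013), np.float64(0.0787), 0.0668))]
```

View pics/sc6.png

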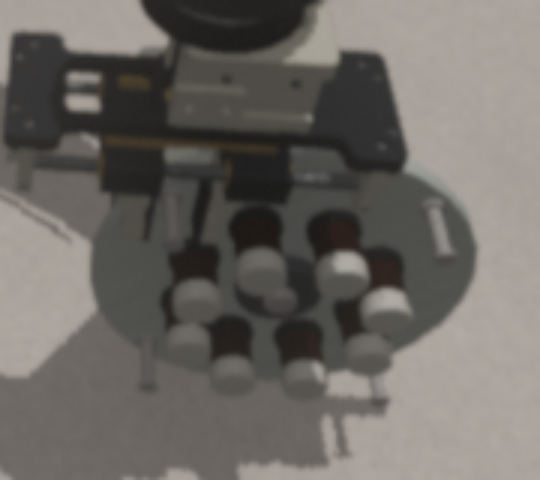

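>>> step_arm(motion=[[0.03,0,0,-0.03,0],[0.03,0,-0.04,-0.036,0],[0.03,0,-0.095,-0.036,0],[0.03,0,-0.14,-0.036,0],[0.03,0,-0.1465,-0.036,0]])

```text
time_s: 15.0
tcp_pos: [0.6833, 0.0801, 0.2553]
eef_rot: [179.9, 0.0, -37.1]
contact_force: [-1.3, 0.0, 0.2]
gripper_width: 0.03
```

>>> step_arm(motion=[[0.03,0,0,0.0,0],[0.03,0,0,0.012,0],[0.024,0,0,0.036,0],[0.016,0,0,0.036,0],[0.012,0,0,0.036,0]])

```text
time_s: 15.62
tcp_pos: [0.6823, 0.0772, 0.2213]
eef_rot: [-180.0, -0.0, -37.3]
contact_force: [-0.1, 0.4, 1.0]
gripper_width: 0.0138
```

```bash
python3 - <<'E'
from h import *
s=r.get_state(); print(wf(s["tcp_pos"]),s["contact_force"],s["gripper_width"])
c=capture("scene");cv2.imwrite("pics/sc7.png",cv2.resize(c["image"][150:310,300:480,::-1],None,fx=3,fy=3))
th=np.radians(np.arange(-45,46,5)); y=103*np.sin(th); z=103*np.cos(th)
print(np.c_[np.arange(-40,46,5),np.diff(y).round(1),-np.diff(z).round(1)].tolist())
E
```

```text
(np.float64(0.4964), np.float64(-0.0724), np.float64(0.0813)) [-0.14686591  0.3895947   1.01861356] 0.013793928521290072
[[-40.0, 6.6, -6.1], [-35.0, 7.1, -5.5], [-30.0, 7.6, -4.8], [-25.0, 8.0, -4.1], [-20.0, 8.3, -3.4], [-15.0, 8.6, -2.7], [-10.0, 8.8, -1.9], [-5.0, 8.9, -1.2], [0.0, 9.0, -0.4], [5.0, 9.0, 0.4], [10.0, 8.9, 1.2], [15.0, 8.8, 1.9], [20.0, 8.6, 2.7], [25.0, 8.3, 3.4], [30.0, 8.0, 4.1], [35.0, 7.6, 4.8], [40.0, 7.1, 5.5], [45.0, 6.6, 6.1]]
```

View pics/sc7.png

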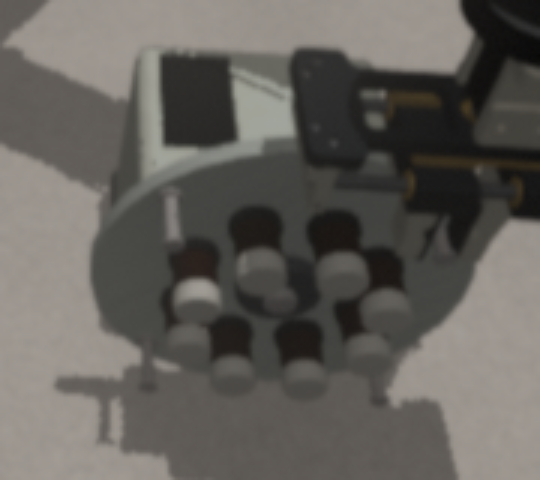

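>>> step_arm(motion=[[0.012,0,0.008,-0.007,0]])

```text
time_s: 15.8
tcp_pos: [0.6776, 0.0716, 0.2281]
eef_rot: [-179.9, -0.0, -37.2]
contact_force: [0.5, 1.1, -0.6]
gripper_width: 0.0124
```

>>> step_arm(motion=[[0.012,0,0.0071,-0.0055,0]])

```text
time_s: 15.92
tcp_pos: [0.6731, 0.0657, 0.2343]
eef_rot: [-179.9, -0.0, -37.2]
contact_force: [0.8, 1.5, -0.4]
gripper_width: 0.0119
```

>>> step_arm(motion=[[0.012,0,0.0076,-0.0048,0]])

```text
time_s: 16.05
tcp_pos: [0.6686, 0.0598, 0.2392]
eef_rot: [-179.9, -0.1, -37.2]
contact_force: [1.9, 3.0, 0.3]
gripper_width: 0.0121
```

>>> step_arm(motion=[[0.012,0,0.008,-0.0041,0]])

```text
time_s: 16.18
tcp_pos: [0.664, 0.0536, 0.2434]
eef_rot: [-179.9, -0.1, -37.2]
contact_force: [1.5, 4.1, 3.9]
gripper_width: 0.0123
```

>>> step_arm(motion=[[0.012,0,0.0083,-0.0034,0]])

```text
time_s: 16.3
tcp_pos: [0.659, 0.0467, 0.2467]
eef_rot: [-179.9, -0.1, -37.2]
contact_force: [1.9, 3.1, 4.0]
gripper_width: 0.012
```

>>> step_arm(motion=[[0.012,0,0.0086,-0.0027,0]])

```text
time_s: 16.42
tcp_pos: [0.6535, 0.0395, 0.2489]
eef_rot: [-179.9, -0.1, -37.2]
contact_force: [3.2, 3.1, 2.9]
gripper_width: 0.012
```

>>> step_arm(motion=[[0.012,0,0.0088,-0.0019,0]])

```text
time_s: 16.55
tcp_pos: [0.6479, 0.0323, 0.2503]
eef_rot: [-180.0, -0.0, -37.2]
contact_force: [3.1, 1.5, 2.6]
gripper_width: 0.0123
```

>>> step_arm(motion=[[0.012,0,0.0089,-0.0012,0]])

```text
time_s: 16.68
tcp_pos: [0.6423, 0.0252, 0.2512]
eef_rot: [180.0, -0.0, -37.2]
contact_force: [2.8, 2.8, 3.1]
gripper_width: 0.0121
```

>>> step_arm(motion=[[0.012,0,0.009,-0.0004,0]])

```text
time_s: 16.8
tcp_pos: [0.6368, 0.0181, 0.2515]
eef_rot: [180.0, 0.0, -37.2]
contact_force: [2.8, 2.7, 3.0]
gripper_width: 0.0122
```

```bash
python3 - <<'E'
from h import *
s=r.get_state(); print(wf(s["tcp_pos"]),s["contact_force"],s["gripper_width"])
E
```

```text
(np.float64(0.496), np.float64(0.0022), np.float64(0.1115)) [2.83254261 2.69513732 3.00595262] 0.012249172579658463
```

>>> step_arm(motion=[[0.012,0,0.009,0.0004,0]])

```text
time_s: 16.92
tcp_pos: [0.6313, 0.0109, 0.251]
eef_rot: [180.0, 0.0, -37.2]
contact_force: [2.5, 2.0, 2.2]
gripper_width: 0.0121
```

>>> step_arm(motion=[[0.012,0,0.0089,0.0012,0]])

```text
time_s: 17.05
tcp_pos: [0.626, 0.0039, 0.2498]
eef_rot: [180.0, 0.0, -37.2]
contact_force: [1.6, 3.1, 2.7]
gripper_width: 0.0118
```

>>> step_arm(motion=[[0.012,0,0.0088,0.0019,0]])

```text
time_s: 17.18
tcp_pos: [0.6207, -0.0031, 0.2479]
eef_rot: [180.0, 0.0, -37.2]
contact_force: [2.9, 3.1, 2.4]
gripper_width: 0.0117
```

>>> step_arm(motion=[[0.012,0,0.0086,0.0027,0]])

```text
time_s: 17.3
tcp_pos: [0.6155, -0.0099, 0.2452]
eef_rot: [180.0, 0.0, -37.2]
contact_force: [2.1, 2.1, 3.1]
gripper_width: 0.0116
```

>>> step_arm(motion=[[0.012,0,0.0083,0.0034,0]])

```text
time_s: 17.42
tcp_pos: [0.6105, -0.0165, 0.2417]
eef_rot: [-180.0, 0.0, -37.2]
contact_force: [3.3, 2.0, 2.4]
gripper_width: 0.0121
```

>>> step_arm(motion=[[0.012,0,0.008,0.0041,0]])

```text
time_s: 17.55
tcp_pos: [0.6057, -0.0228, 0.2376]
eef_rot: [-180.0, 0.0, -37.2]
contact_force: [2.7, 3.1, 2.6]
gripper_width: 0.0125
```

>>> step_arm(motion=[[0.012,0,0.0076,0.0048,0]])

```text
time_s: 17.68
tcp_pos: [0.6011, -0.0288, 0.2327]
eef_rot: [-180.0, 0.0, -37.2]
contact_force: [2.5, 3.1, 3.3]
gripper_width: 0.0122
```

>>> step_arm(motion=[[0.012,0,0.0071,0.0055,0]])

```text
time_s: 17.8
tcp_pos: [0.5969, -0.0345, 0.2272]
eef_rot: [-180.0, -0.0, -37.2]
contact_force: [1.5, 3.3, 3.5]
gripper_width: 0.0125
```

>>> step_arm(motion=[[0.012,0,0.0066,0.0061,0]])

```text
time_s: 17.92
tcp_pos: [0.5929, -0.0397, 0.2211]
eef_rot: [-180.0, -0.0, -37.2]
contact_force: [3.3, 3.9, 3.1]
gripper_width: 0.0121
```

>>> step_arm(motion=[[0.016,0,-0.001,0,0],[0.022,0,-0.001,0,0],[0.026,0,-0.001,0,0]])

```text
time_s: 18.3
tcp_pos: [0.5934, -0.0388, 0.2211]
eef_rot: [179.9, 0.0, -37.2]
contact_force: [0.7, 0.3, 0.0]
gripper_width: 0.0248
```

```bash
python3 - <<'E'
from h import *
s=r.get_state(); print(wf(s["tcp_pos"]),s["contact_force"],s["gripper_width"])
E
```

```text
(np.float64(0.4958), np.float64(0.0737), np.float64(0.0811)) [0.74308606 0.34558561 0.01429026] 0.024832594342071444
```

Works well. Third stroke, same pattern on the next peg.

>>> step_arm(motion=[[0.03,0,0,-0.03,0],[0.03,0,-0.04,-0.036,0],[0.03,0,-0.095,-0.036,0],[0.03,0,-0.14,-0.036,0],[0.03,0,-0.1465,-0.036,0]])

```text
time_s: 18.92
tcp_pos: [0.6833, 0.0803, 0.2561]
eef_rot: [179.9, 0.1, -37.1]
contact_force: [-0.6, -0.2, -0.1]
gripper_width: 0.03
```

>>> step_arm(motion=[[0.03,0,0,0.0,0],[0.03,0,0,0.012,0],[0.024,0,0,0.036,0],[0.016,0,0,0.036,0],[0.012,0,0,0.036,0]])

```text
time_s: 19.55
tcp_pos: [0.6824, 0.0774, 0.2223]
eef_rot: [-180.0, -0.0, -37.3]
contact_force: [-0.0, -0.5, 0.9]
gripper_width: 0.0135
```

```bash
python3 - <<'E'
from h import *
s=r.get_state(); print(wf(s["tcp_pos"]),s["contact_force"],s["gripper_width"])
c=capture("scene");cv2.imwrite("pics/sc8.png",cv2.resize(c["image"][150:310,300:480,::-1],None,fx=3,fy=3))
E
```

```text
(np.float64(0.4964), np.float64(-0.0727), np.float64(0.0823)) [-0.00626237 -0.53820931  0.90980928] 0.01349484506598438
```

View pics/sc8.png

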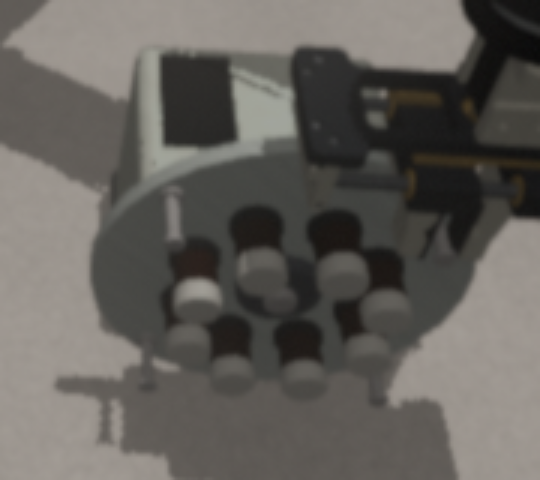

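>>> step_arm(motion=[[0.012,0,0.008,-0.007,0]])

```text
time_s: 19.73
tcp_pos: [0.678, 0.0722, 0.2289]
eef_rot: [-179.9, -0.0, -37.2]
contact_force: [2.1, 3.4, -3.8]
gripper_width: 0.012
```

>>> step_arm(motion=[[0.012,0,0.0071,-0.0055,0]])

```text
time_s: 19.85
tcp_pos: [0.6736, 0.0664, 0.235]
eef_rot: [-179.9, -0.0, -37.2]
contact_force: [3.5, 4.3, -2.4]
gripper_width: 0.0119
```

>>> step_arm(motion=[[0.012,0,0.0076,-0.0048,0]])

```text
time_s: 19.98
tcp_pos: [0.6691, 0.0605, 0.2401]
eef_rot: [-179.8, -0.1, -37.2]
contact_force: [3.4, 4.7, -1.2]
gripper_width: 0.012
```

>>> step_arm(motion=[[0.012,0,0.008,-0.0041,0]])

```text
time_s: 20.1
tcp_pos: [0.6644, 0.0543, 0.2444]
eef_rot: [-179.8, -0.1, -37.2]
contact_force: [3.1, 6.1, -0.7]
gripper_width: 0.0122
```

>>> step_arm(motion=[[0.012,0,0.0083,-0.0034,0]])

```text
time_s: 20.23
tcp_pos: [0.6596, 0.0479, 0.2482]
eef_rot: [-179.8, -0.1, -37.2]
contact_force: [2.6, 6.8, 1.4]
gripper_width: 0.0121
```

>>> step_arm(motion=[[0.012,0,0.0086,-0.0027,0]])

```text
time_s: 20.35
tcp_pos: [0.6545, 0.0412, 0.2512]
eef_rot: [-179.7, -0.1, -37.2]
contact_force: [3.5, 8.4, 2.5]
gripper_width: 0.0122
```

>>> step_arm(motion=[[0.012,0,0.0088,-0.0019,0]])

```text
time_s: 20.48
tcp_pos: [0.6494, 0.0343, 0.2535]
eef_rot: [-179.7, -0.1, -37.2]
contact_force: [1.3, 8.2, 5.1]
gripper_width: 0.012
```

>>> step_arm(motion=[[0.012,0,0.0089,-0.0012,0]])

```text
time_s: 20.6
tcp_pos: [0.6441, 0.0271, 0.2549]
eef_rot: [-179.7, -0.2, -37.2]
contact_force: [2.8, 7.7, 5.3]
gripper_width: 0.0122
```

>>> step_arm(motion=[[0.012,0,0.009,-0.0004,0]])

```text
time_s: 20.72
tcp_pos: [0.6388, 0.0197, 0.2554]
eef_rot: [-179.7, -0.2, -37.2]
contact_force: [2.4, 5.9, 4.3]
gripper_width: 0.012
```

>>> step_arm(motion=[[0.012,0,0.009,0.0004,0]])

```text
time_s: 20.85
tcp_pos: [0.6334, 0.0124, 0.255]
eef_rot: [-179.7, -0.2, -37.2]
contact_force: [3.0, 5.9, 5.0]
gripper_width: 0.0123
```

>>> step_arm(motion=[[0.012,0,0.0089,0.0012,0]])

```text
time_s: 20.98
tcp_pos: [0.628, 0.0051, 0.2538]
eef_rot: [-179.7, -0.2, -37.2]
contact_force: [3.3, 5.2, 4.5]
gripper_width: 0.0122
```

>>> step_arm(motion=[[0.012,0,0.0088,0.0019,0]])

```text
time_s: 21.1
tcp_pos: [0.6227, -0.002, 0.2518]
eef_rot: [-179.7, -0.2, -37.2]
contact_force: [3.3, 4.7, 4.5]
gripper_width: 0.0121
```

>>> step_arm(motion=[[0.012,0,0.0086,0.0027,0]])

```text
time_s: 21.22
tcp_pos: [0.6175, -0.009, 0.249]
eef_rot: [-179.7, -0.2, -37.2]
contact_force: [3.8, 4.6, 5.0]
gripper_width: 0.0122
```

>>> step_arm(motion=[[0.012,0,0.0083,0.0034,0]])

```text
time_s: 21.35
tcp_pos: [0.6124, -0.0156, 0.2455]
eef_rot: [-179.7, -0.2, -37.2]
contact_force: [3.2, 4.3, 4.8]
gripper_width: 0.0124
```

>>> step_arm(motion=[[0.012,0,0.008,0.0041,0]])

```text
time_s: 21.48
tcp_pos: [0.6076, -0.022, 0.2414]
eef_rot: [-179.7, -0.2, -37.2]
contact_force: [3.4, 5.6, 4.2]
gripper_width: 0.0116
```

>>> step_arm(motion=[[0.012,0,0.0076,0.0048,0]])

```text
time_s: 21.6
tcp_pos: [0.603, -0.0281, 0.2365]
eef_rot: [-179.8, -0.2, -37.2]
contact_force: [2.1, 4.5, 3.7]
gripper_width: 0.0121
```

>>> step_arm(motion=[[0.012,0,0.0071,0.0055,0]])

```text
time_s: 21.72
tcp_pos: [0.5986, -0.0338, 0.2308]
eef_rot: [-179.8, -0.2, -37.2]
contact_force: [2.9, 4.4, 4.0]
gripper_width: 0.0121
```

>>> step_arm(motion=[[0.012,0,0.0066,0.0061,0]])

```text
time_s: 21.85
tcp_pos: [0.5945, -0.0391, 0.2244]
eef_rot: [-179.8, -0.2, -37.2]
contact_force: [3.6, 3.8, 3.8]
gripper_width: 0.0122
```

>>> step_arm(motion=[[0.016,0,-0.001,0,0],[0.022,0,-0.001,0,0],[0.026,0,-0.001,0,0]])

```text
time_s: 22.22
tcp_pos: [0.5936, -0.0386, 0.2223]
eef_rot: [180.0, 0.0, -37.2]
contact_force: [-0.9, 0.9, -0.5]
gripper_width: 0.0247
```

>>> step_arm(motion=[[0.03,0,0,-0.03,0],[0.03,0,-0.04,-0.036,0],[0.03,0,-0.095,-0.036,0],[0.03,0,-0.14,-0.036,0],[0.03,0,-0.1465,-0.036,0]])

```text
time_s: 22.85
tcp_pos: [0.6835, 0.0805, 0.2569]
eef_rot: [179.9, 0.1, -37.1]
contact_force: [-1.0, -1.5, -0.5]
gripper_width: 0.03
```

>>> step_arm(motion=[[0.03,0,0,0.0,0],[0.03,0,0,0.012,0],[0.024,0,0,0.036,0],[0.016,0,0,0.036,0],[0.012,0,0,0.036,0]])

```text
time_s: 23.48
tcp_pos: [0.6826, 0.0776, 0.2232]
eef_rot: [-180.0, -0.0, -37.3]
contact_force: [0.5, -0.2, 1.0]
gripper_width: 0.0136
```

```bash
python3 - <<'E'
from h import *
s=r.get_state(); print(wf(s["tcp_pos"]),s["contact_force"],s["gripper_width"])
E
```

```text
(np.float64(0.4964), np.float64(-0.073), np.float64(0.0832)) [ 0.4888433  -0.22999017  1.01943132] 0.013557802876046562
```

>>> step_arm(motion=[[0.012,0,0.008,-0.005,0]])

```text
time_s: 23.6
tcp_pos: [0.679, 0.073, 0.2283]
eef_rot: [-179.8, -0.1, -37.2]
contact_force: [4.2, 7.1, -1.1]
gripper_width: 0.0124
```

>>> step_arm(motion=[[0.012,0,0.0071,-0.0055,0]])

```text
time_s: 23.72
tcp_pos: [0.6747, 0.0675, 0.2345]
eef_rot: [-179.7, -0.1, -37.2]
contact_force: [3.3, 5.5, -2.1]
gripper_width: 0.0124
```

>>> step_arm(motion=[[0.012,0,0.0076,-0.0048,0]])

```text
time_s: 23.85
tcp_pos: [0.6703, 0.0616, 0.2397]
eef_rot: [-179.7, -0.1, -37.2]
contact_force: [3.3, 7.2, 0.3]
gripper_width: 0.0118
```

>>> step_arm(motion=[[0.012,0,0.008,-0.0041,0]])

```text
time_s: 23.98
tcp_pos: [0.6657, 0.0555, 0.2442]
eef_rot: [-179.6, -0.2, -37.2]
contact_force: [3.4, 6.7, 1.3]
gripper_width: 0.0118
```

>>> step_arm(motion=[[0.012,0,0.0083,-0.0034,0]])

```text
time_s: 24.1
tcp_pos: [0.6608, 0.0491, 0.2481]
eef_rot: [-179.6, -0.2, -37.2]
contact_force: [2.1, 7.4, 3.8]
gripper_width: 0.0121
```

>>> step_arm(motion=[[0.012,0,0.0086,-0.0027,0]])

```text
time_s: 24.22
tcp_pos: [0.6558, 0.0423, 0.2512]
eef_rot: [-179.6, -0.2, -37.2]
contact_force: [1.9, 8.2, 6.1]
gripper_width: 0.0121
```

>>> step_arm(motion=[[0.012,0,0.0088,-0.0019,0]])

```text
time_s: 24.35
tcp_pos: [0.6506, 0.035, 0.2533]
eef_rot: [-179.6, -0.3, -37.2]
contact_force: [2.5, 5.5, 5.3]
gripper_width: 0.0118
```

>>> step_arm(motion=[[0.012,0,0.0089,-0.0012,0]])

```text
time_s: 24.48
tcp_pos: [0.6452, 0.0275, 0.2545]
eef_rot: [-179.6, -0.3, -37.2]
contact_force: [3.1, 4.2, 4.5]
gripper_width: 0.0121
```

>>> step_arm(motion=[[0.012,0,0.009,-0.0004,0]])

```text
time_s: 24.6
tcp_pos: [0.6396, 0.0201, 0.2546]
eef_rot: [-179.6, -0.3, -37.2]
contact_force: [2.5, 3.1, 3.0]
gripper_width: 0.012
```

>>> step_arm(motion=[[0.012,0,0.009,0.0004,0]])

```text
time_s: 24.72
tcp_pos: [0.634, 0.0126, 0.254]
eef_rot: [-179.7, -0.2, -37.2]
contact_force: [2.7, 2.7, 3.9]
gripper_width: 0.012
```

>>> step_arm(motion=[[0.012,0,0.0089,0.0012,0]])

```text
time_s: 24.85
tcp_pos: [0.6278, 0.005, 0.2518]
eef_rot: [-179.8, -0.2, -37.2]
contact_force: [3.2, 2.9, 4.0]
gripper_width: 0.012
```

>>> step_arm(motion=[[0.012,0,0.0088,0.0019,0]])

```text
time_s: 24.98
tcp_pos: [0.6216, -0.0024, 0.2486]
eef_rot: [-179.9, -0.1, -37.2]
contact_force: [3.0, 2.7, 2.9]
gripper_width: 0.0119
```

>>> step_arm(motion=[[0.012,0,0.0086,0.0027,0]])

```text
time_s: 25.1
tcp_pos: [0.6159, -0.0095, 0.2451]
eef_rot: [-180.0, -0.0, -37.2]
contact_force: [2.1, 1.9, 1.8]
gripper_width: 0.0122
```

>>> step_arm(motion=[[0.012,0,0.0083,0.0034,0]])

```text
time_s: 25.22
tcp_pos: [0.6107, -0.0162, 0.2414]
eef_rot: [180.0, 0.0, -37.2]
contact_force: [3.1, 2.9, 3.2]
gripper_width: 0.012
```

>>> step_arm(motion=[[0.012,0,0.008,0.0041,0]])

```text
time_s: 25.35
tcp_pos: [0.6058, -0.0225, 0.2371]
eef_rot: [180.0, 0.0, -37.2]
contact_force: [2.5, 2.3, 2.3]
gripper_width: 0.0117
```

>>> step_arm(motion=[[0.012,0,0.0076,0.0048,0]])

```text
time_s: 25.48
tcp_pos: [0.6012, -0.0285, 0.2323]
eef_rot: [180.0, 0.0, -37.2]
contact_force: [2.5, 1.7, 1.9]
gripper_width: 0.0119
```

>>> step_arm(motion=[[0.012,0,0.0071,0.0055,0]])

```text
time_s: 25.6
tcp_pos: [0.597, -0.0341, 0.2268]
eef_rot: [180.0, 0.0, -37.2]
contact_force: [1.8, 1.9, 1.6]
gripper_width: 0.0122
```

>>> step_arm(motion=[[0.012,0,0.0066,0.0061,0]])

```text
time_s: 25.72
tcp_pos: [0.593, -0.0393, 0.2207]
eef_rot: [180.0, 0.0, -37.2]
contact_force: [1.7, 2.0, 1.8]
gripper_width: 0.012
```

>>> step_arm(motion=[[0.016,0,-0.001,0,0],[0.022,0,-0.001,0,0],[0.026,0,-0.001,0,0]])

```text
time_s: 26.1
tcp_pos: [0.594, -0.0381, 0.2211]
eef_rot: [180.0, 0.0, -37.2]
contact_force: [0.5, 0.6, -0.5]
gripper_width: 0.0245
```

>>> step_arm(motion=[[0.03,0,0,-0.03,0],[0.03,0,-0.04,-0.036,0],[0.03,0,-0.095,-0.036,0],[0.03,0,-0.14,-0.036,0],[0.03,0,-0.1465,-0.036,0]])

```text
time_s: 26.72
tcp_pos: [0.6838, 0.0809, 0.256]
eef_rot: [179.9, 0.0, -37.1]
contact_force: [-0.5, -0.0, -1.2]
gripper_width: 0.0297
```

>>> step_arm(motion=[[0.03,0,0,0.0,0],[0.03,0,0,0.012,0],[0.024,0,0,0.036,0],[0.016,0,0,0.036,0],[0.012,0,0,0.036,0]])

```text
time_s: 27.35
tcp_pos: [0.6828, 0.0779, 0.222]
eef_rot: [-180.0, -0.0, -37.3]
contact_force: [0.4, -0.1, -0.3]
gripper_width: 0.0135
```

```bash
python3 - <<'E'
from h import *
s=r.get_state(); print(wf(s["tcp_pos"]),s["contact_force"],s["gripper_width"])
E
```

```text
(np.float64(0.4964), np.float64(-0.0733), np.float64(0.082)) [ 0.44695046 -0.14724845 -0.30145553] 0.013519907560297497
```

```bash
cat > fit.py <<'E'
import numpy as np
from scipy.optimize import least_squares
D={0:"""0.626 0.0037 1.5 1.0 1.1
0.6153 -0.0103 0.9 0.5 1.4
0.6055 -0.0232 1.3 0.5 1.1
0.6011 -0.0289 0.8 0.9 1.8
0.5968 -0.0346 0.9 0.5 1.2
0.5928 -0.0399 0.4 1.3 1.5""",
90:"""0.6776 0.0716 0.5 1.1 -0.6
0.6731 0.0657 0.8 1.5 -0.4
0.6686 0.0598 1.9 3.0 0.3
0.664 0.0536 1.5 4.1 3.9
0.659 0.0467 1.9 3.1 4.0
0.6535 0.0395 3.2 3.1 2.9
0.6479 0.0323 3.1 1.5 2.6
0.6423 0.0252 2.8 2.8 3.1
0.6368 0.0181 2.8 2.7 3.0
0.6313 0.0109 2.5 2.0 2.2
0.626 0.0039 1.6 3.1 2.7
0.6207 -0.0031 2.9 3.1 2.4
0.6155 -0.0099 2.1 2.1 3.1
0.6105 -0.0165 3.3 2.0 2.4
0.6057 -0.0228 2.7 3.1 2.6
0.6011 -0.0288 2.5 3.1 3.3
0.5969 -0.0345 1.5 3.3 3.5
0.5929 -0.0397 3.3 3.9 3.1""",
180:"""0.678 0.0722 2.1 3.4 -3.8
0.6736 0.0664 3.5 4.3 -2.4
0.6691 0.0605 3.4 4.7 -1.2
0.6644 0.0543 3.1 6.1 -.7
0.6596 0.0479 2.6 6.8 1.4
0.6545 0.0412 3.5 8.4 2.5
0.6494 0.0343 1.3 8.2 5.1
0.6441 0.0271 2.8 7.7 5.3
0.6388 0.0197 2.4 5.9 4.3
0.6334 0.0124 3.0 5.9 5.0
0.628 0.0051 3.3 5.2 4.5
0.6227 -0.002 3.3 4.7 4.5
0.6175 -0.009 3.8 4.6 5.0
0.6124 -0.0156 3.2 4.3 4.8
0.6076 -0.022 3.4 5.6 4.2
0.603 -0.0281 2.1 4.5 3.7
0.5986 -0.0338 2.9 4.4 4.0
0.5945 -0.0391 3.6 3.8 3.8""",
270:"""0.679 0.073 4.2 7.1 -1.1
0.6747 0.0675 3.3 5.5 -2.1
0.6703 0.0616 3.3 7.2 .3
0.6657 0.0555 3.4 6.7 1.3
0.6608 0.0491 2.1 7.4 3.8
0.6558 0.0423 1.9 8.2 6.1
0.6506 0.035 2.5 5.5 5.3
0.6452 0.0275 3.1 4.2 4.5
0.6396 0.0201 2.5 3.1 3.0
0.634 0.0126 2.7 2.7 3.9
0.6278 0.005 3.2 2.9 4.0
0.6216 -0.0024 3.0 2.7 2.9
0.6159 -0.0095 2.1 1.9 1.8
0.6107 -0.0162 3.1 2.9 3.2
0.6058 -0.0225 2.5 2.3 2.3
0.6012 -0.0285 2.5 1.7 1.9
0.597 -0.0341 1.8 1.9 1.6
0.593 -0.0393 1.7 2.0 1.8"""}
yw=np.array([-.605,-.796])
TH=[];T=[]
for o,s in D.items():
    for i,l in enumerate(s.split("\n")):
        x,y,fx,fy,fz=map(float,l.split())
        tY=yw@[x,y]+.4018; py=tY-.002; pz=np.sqrt(.103**2-py**2); a=np.arctan2(py,pz)
        cy=py-.004
        fy_w=-(yw@[fx,fy]); fz_w=-fz
        t=fy_w*pz-fz_w*cy
        if o and i<2: continue
        TH.append(np.radians(o)+a);T.append(t)
TH=np.array(TH);T=np.array(T)
if __name__=="__main__":
    A=np.c_[np.ones_like(TH),np.cos(TH),np.sin(TH)]
    for k in range(2):
        c=np.linalg.lstsq(A,T,rcond=None)[0]; res=T-A@c
    # T = D - G ; G=M sin(psi) helps ccw
    print("D",c[0],"M",np.hypot(c[1],c[2]),"min push at",np.degrees(np.arctan2(-c[2],-c[1])),"rms",res.std())
    f=least_squares(lambda p:(A@p-T),c,loss="soft_l1",f_scale=.03).x
    print("robust D",f[0],"M",np.hypot(f[1],f[2]),"min",np.degrees(np.arctan2(-f[2],-f[1])))
    for a,b,cc in zip(np.degrees(TH),T,res): print(round(a),round(b,3),round(cc,3),end=" | ")
E
python3 fit.py
```

```text
D 0.41894868004988717 M 0.26387645573184626 min push at 14.50060119303627 rms 0.05286245039834074
robust D 0.4188534392260775 M 0.259801612102619 min 15.47899901982052
10 0.188 0.032 | 20 0.135 -0.021 | 30 0.158 -0.007 | 35 0.2 0.029 | 40 0.149 -0.032 | 45 0.196 0.005 | 59 0.297 0.065 | 64 0.198 -0.051 | 70 0.189 -0.079 | 75 0.348 0.06 | 80 0.254 -0.055 | 85 0.363 0.032 | 90 0.384 0.031 | 95 0.33 -0.046 | 100 0.386 -0.012 | 105 0.475 0.053 | 110 0.382 -0.063 | 115 0.43 -0.037 | 120 0.489 -0.0 | 125 0.518 0.006 | 130 0.497 -0.036 | 135 0.585 0.033 | 149 0.58 -0.024 | 154 0.657 0.038 | 159 0.613 -0.02 | 164 0.788 0.142 | 169 0.614 -0.042 | 174 0.719 0.053 | 179 0.606 -0.067 | 184 0.683 0.005 | 189 0.678 -0.004 | 194 0.667 -0.016 | 199 0.728 0.046 | 204 0.686 0.006 | 209 0.78 0.105 | 214 0.613 -0.055 | 219 0.664 0.005 | 224 0.643 -0.007 | 238 0.656 0.046 | 243 0.61 0.016 | 248 0.519 -0.058 | 253 0.544 -0.014 | 258 0.457 -0.08 | 263 0.46 -0.056 | 268 0.388 -0.105 | 273 0.397 -0.072 | 279 0.48 0.035 | 284 0.458 0.039 | 290 0.325 -0.07 | 295 0.517 0.145 | 300 0.407 0.058 | 305 0.346 0.019 | 310 0.305 -0.002 | 315 0.315 0.029 |
```

>>> step_arm(motion=[[0.012,0,0.008,-0.007,0]])

```text
time_s: 27.48
tcp_pos: [0.6782, 0.0724, 0.2288]
eef_rot: [-179.9, -0.0, -37.2]
contact_force: [2.3, 3.6, -1.5]
gripper_width: 0.0121
```

>>> step_arm(motion=[[0.012,0,0.0071,-0.0055,0]])

```text
time_s: 27.6
tcp_pos: [0.6738, 0.0665, 0.2351]
eef_rot: [-179.9, -0.1, -37.2]
contact_force: [1.4, 1.8, -1.1]
gripper_width: 0.0119
```

>>> step_arm(motion=[[0.012,0,0.0076,-0.0048,0]])

```text
time_s: 27.72
tcp_pos: [0.6693, 0.0606, 0.2401]
eef_rot: [-179.9, -0.1, -37.2]
contact_force: [2.7, 3.6, 1.7]
gripper_width: 0.0123
```

>>> step_arm(motion=[[0.012,0,0.008,-0.0041,0]])

```text
time_s: 27.85
tcp_pos: [0.6647, 0.0543, 0.2444]
eef_rot: [-179.8, -0.1, -37.2]
contact_force: [1.4, 4.2, 3.8]
gripper_width: 0.012
```

>>> step_arm(motion=[[0.012,0,0.0083,-0.0034,0]])

```text
time_s: 27.98
tcp_pos: [0.6595, 0.0473, 0.2475]
eef_rot: [-179.9, -0.1, -37.2]
contact_force: [1.8, 3.0, 3.0]
gripper_width: 0.0121
```

>>> step_arm(motion=[[0.012,0,0.0086,-0.0027,0]])

```text
time_s: 28.1
tcp_pos: [0.6538, 0.0401, 0.2495]
eef_rot: [-180.0, -0.0, -37.2]
contact_force: [1.2, 2.5, 1.9]
gripper_width: 0.012
```

>>> step_arm(motion=[[0.012,0,0.0088,-0.0019,0]])

```text
time_s: 28.22
tcp_pos: [0.6481, 0.0329, 0.2508]
eef_rot: [180.0, -0.0, -37.2]
contact_force: [1.9, 1.2, 1.9]
gripper_width: 0.0116
```

>>> step_arm(motion=[[0.012,0,0.0089,-0.0012,0]])

```text
time_s: 28.35
tcp_pos: [0.6426, 0.0258, 0.2517]
eef_rot: [180.0, 0.0, -37.2]
contact_force: [1.7, 1.6, 0.9]
gripper_width: 0.0122
```

>>> step_arm(motion=[[0.012,0,0.009,-0.0004,0]])

```text
time_s: 28.48
tcp_pos: [0.6371, 0.0186, 0.252]
eef_rot: [180.0, 0.0, -37.2]
contact_force: [1.9, 1.6, 1.5]
gripper_width: 0.0117
```

>>> step_arm(motion=[[0.012,0,0.009,0.0004,0]])

```text
time_s: 28.6
tcp_pos: [0.6317, 0.0115, 0.2516]
eef_rot: [180.0, 0.0, -37.2]
contact_force: [0.4, 1.4, 1.3]
gripper_width: 0.0121
```

>>> step_arm(motion=[[0.012,0,0.0089,0.0012,0]])

```text
time_s: 28.72
tcp_pos: [0.6264, 0.0045, 0.2504]
eef_rot: [180.0, 0.0, -37.2]
contact_force: [0.2, 2.1, 0.8]
gripper_width: 0.0118
```

>>> step_arm(motion=[[0.012,0,0.0088,0.0019,0]])

```text
time_s: 28.85
tcp_pos: [0.6211, -0.0024, 0.2485]
eef_rot: [180.0, 0.0, -37.2]
contact_force: [0.7, 0.6, 1.8]
gripper_width: 0.012
```

>>> step_arm(motion=[[0.012,0,0.0086,0.0027,0]])

```text
time_s: 28.98
tcp_pos: [0.616, -0.0092, 0.2458]
eef_rot: [180.0, 0.0, -37.2]
contact_force: [1.0, 2.1, 1.3]
gripper_width: 0.0115
```

>>> step_arm(motion=[[0.012,0,0.0083,0.0034,0]])

```text
time_s: 29.1
tcp_pos: [0.611, -0.0158, 0.2424]
eef_rot: [180.0, 0.0, -37.2]
contact_force: [1.4, 1.4, 1.7]
gripper_width: 0.0121
```

>>> step_arm(motion=[[0.012,0,0.008,0.0041,0]])

```text
time_s: 29.22
tcp_pos: [0.6061, -0.0222, 0.2382]
eef_rot: [180.0, 0.0, -37.2]
contact_force: [1.2, 1.1, 1.2]
gripper_width: 0.012
```

>>> step_arm(motion=[[0.012,0,0.0076,0.0048,0]])

```text
time_s: 29.35
tcp_pos: [0.6016, -0.0282, 0.2334]
eef_rot: [180.0, 0.0, -37.2]
contact_force: [1.1, 1.0, 0.7]
gripper_width: 0.0117
```

>>> step_arm(motion=[[0.012,0,0.0071,0.0055,0]])

```text
time_s: 29.48
tcp_pos: [0.5973, -0.0338, 0.2279]
eef_rot: [-180.0, 0.0, -37.2]
contact_force: [0.9, 0.8, 1.4]
gripper_width: 0.0121
```

>>> step_arm(motion=[[0.012,0,0.0066,0.0061,0]])

```text
time_s: 29.6
tcp_pos: [0.5934, -0.039, 0.2218]
eef_rot: [-180.0, -0.0, -37.2]
contact_force: [0.6, 1.4, 0.5]
gripper_width: 0.0119
```

>>> step_arm(motion=[[0.012,0,-0.001,0,0],[0.012,0,-0.002,0,0]])

```text
time_s: 29.85
tcp_pos: [0.5947, -0.0372, 0.222]
eef_rot: [180.0, 0.0, -37.2]
contact_force: [0.3, 0.0, 0.4]
gripper_width: 0.0117
```

```bash
python3 - <<'E'
from h import *
s=r.get_state(); print(wf(s["tcp_pos"]),s["contact_force"],s["gripper_width"])
E
```

```text
(np.float64(0.4959), np.float64(0.0716), np.float64(0.082)) [0.3466899  0.01066283 0.37544763] 0.011733823920631199
```

>>> step_arm(motion=[[0.012,0,-0.008,-0.0075,0]])

```text
time_s: 29.98
tcp_pos: [0.5983, -0.0315, 0.2288]
eef_rot: [179.8, 0.1, -37.3]
contact_force: [-1.9, -4.1, -4.4]
gripper_width: 0.0119
```

>>> step_arm(motion=[[0.012,0,-0.0071,-0.0055,0]])

```text
time_s: 30.1
tcp_pos: [0.6026, -0.0259, 0.2348]
eef_rot: [179.8, 0.1, -37.3]
contact_force: [-3.5, -5.3, -1.4]
gripper_width: 0.0123
```

>>> step_arm(motion=[[0.012,0,-0.0076,-0.0048,0]])

```text
time_s: 30.22
tcp_pos: [0.607, -0.0202, 0.2399]
eef_rot: [179.7, 0.1, -37.3]
contact_force: [-6.2, -5.9, 2.0]
gripper_width: 0.0119
```

>>> step_arm(motion=[[0.012,0,-0.008,-0.0041,0]])

```text
time_s: 30.35
tcp_pos: [0.6117, -0.0141, 0.2445]
eef_rot: [179.7, 0.1, -37.3]
contact_force: [-7.0, -7.7, 4.9]
gripper_width: 0.0117
```

>>> step_arm(motion=[[0.012,0,-0.0083,-0.0034,0]])

```text
time_s: 30.48
tcp_pos: [0.6166, -0.0077, 0.2484]
eef_rot: [179.7, 0.1, -37.3]
contact_force: [-10.4, -6.9, 8.4]
gripper_width: 0.0122
```

>>> step_arm(motion=[[0.012,0,-0.0086,-0.0027,0]])

```text
time_s: 30.6
tcp_pos: [0.6223, -0.0007, 0.2515]
eef_rot: [179.7, 0.0, -37.2]
contact_force: [-7.5, -5.8, 7.0]
gripper_width: 0.0122
```

>>> step_arm(motion=[[0.012,0,-0.0088,-0.0019,0]])

```text
time_s: 30.72
tcp_pos: [0.6281, 0.0064, 0.2535]
eef_rot: [179.8, -0.0, -37.2]
contact_force: [-5.4, -6.1, 6.6]
gripper_width: 0.012
```

>>> step_arm(motion=[[0.012,0,-0.0089,-0.0012,0]])

```text
time_s: 30.85
tcp_pos: [0.6339, 0.0137, 0.2547]
eef_rot: [179.8, -0.0, -37.2]
contact_force: [-3.5, -5.2, 5.9]
gripper_width: 0.0121
```

>>> step_arm(motion=[[0.012,0,-0.009,-0.0004,0]])

```text
time_s: 30.98
tcp_pos: [0.6395, 0.021, 0.2551]
eef_rot: [179.9, -0.0, -37.2]
contact_force: [-5.1, -5.4, 5.6]
gripper_width: 0.012
```

>>> step_arm(motion=[[0.012,0,-0.009,0.0004,0]])

```text
time_s: 31.1
tcp_pos: [0.6451, 0.0283, 0.2546]
eef_rot: [179.9, -0.0, -37.2]
contact_force: [-3.3, -5.0, 5.2]
gripper_width: 0.0122
```

>>> step_arm(motion=[[0.012,0,-0.0089,0.0012,0]])

```text
time_s: 31.22
tcp_pos: [0.6506, 0.0355, 0.2533]
eef_rot: [179.9, -0.0, -37.2]
contact_force: [-3.3, -4.1, 4.0]
gripper_width: 0.0123
```

>>> step_arm(motion=[[0.012,0,-0.0088,0.0019,0]])

```text
time_s: 31.35
tcp_pos: [0.6559, 0.0426, 0.2514]
eef_rot: [179.9, -0.0, -37.2]
contact_force: [-3.7, -4.9, 3.8]
gripper_width: 0.0119
```

>>> step_arm(motion=[[0.012,0,-0.0086,0.0027,0]])

```text
time_s: 31.48
tcp_pos: [0.6612, 0.0495, 0.2486]
eef_rot: [179.9, -0.0, -37.2]
contact_force: [-3.6, -4.3, 4.6]
gripper_width: 0.012
```

>>> step_arm(motion=[[0.012,0,-0.0083,0.0034,0]])

```text
time_s: 31.6
tcp_pos: [0.6662, 0.0562, 0.2451]
eef_rot: [179.9, -0.0, -37.2]
contact_force: [-2.7, -4.2, 3.9]
gripper_width: 0.0118
```

>>> step_arm(motion=[[0.012,0,-0.008,0.0041,0]])

```text
time_s: 31.72
tcp_pos: [0.6712, 0.0628, 0.2408]
eef_rot: [179.9, -0.0, -37.2]
contact_force: [-3.3, -4.2, 3.7]
gripper_width: 0.012
```

>>> step_arm(motion=[[0.012,0,-0.0076,0.0048,0]])

```text
time_s: 31.85
tcp_pos: [0.6759, 0.0692, 0.2354]
eef_rot: [180.0, -0.0, -37.2]
contact_force: [-1.9, -4.3, 3.9]
gripper_width: 0.0121
```

>>> step_arm(motion=[[0.012,0,-0.0071,0.0055,0]])

```text
time_s: 31.98
tcp_pos: [0.6802, 0.0751, 0.2295]
eef_rot: [180.0, -0.0, -37.2]
contact_force: [-2.9, -5.0, 3.3]
gripper_width: 0.0118
```

>>> step_arm(motion=[[0.012,0,0.001,0,0],[0.012,0,0.002,0,0]])

```text
time_s: 32.22
tcp_pos: [0.6789, 0.074, 0.2292]
eef_rot: [-180.0, 0.0, -37.2]
contact_force: [-0.4, -0.0, 0.0]
gripper_width: 0.012
```

```bash
python3 - <<'E'
from h import *
s=r.get_state(); print(wf(s["tcp_pos"]),s["contact_force"],s["gripper_width"])
E
```

```text
(np.float64(0.4956), np.float64(-0.0678), np.float64(0.0892)) [-0.40894955 -0.01149506  0.0094529 ] 0.01198845608790441
```

```bash
cat > fit2.py <<'E'
from fit import *
N={1:"""0.6693 0.0606 2.7 3.6 1.7
0.6647 0.0543 1.4 4.2 3.8
0.6595 0.0473 1.8 3.0 3.0
0.6538 0.0401 1.2 2.5 1.9
0.6481 0.0329 1.9 1.2 1.9
0.6426 0.0258 1.7 1.6 0.9
0.6371 0.0186 1.9 1.6 1.5
0.6317 0.0115 0.4 1.4 1.3
0.6264 0.0045 0.2 2.1 0.8
0.6211 -0.0024 0.7 0.6 1.8
0.616 -0.0092 1.0 2.1 1.3
0.611 -0.0158 1.4 1.4 1.7
0.6061 -0.0222 1.2 1.1 1.2
0.6016 -0.0282 1.1 1.0 0.7
0.5973 -0.0338 0.9 0.8 1.4
0.5934 -0.039 0.6 1.4 0.5""",
-1:"""0.607 -0.0202 -6.2 -5.9 2.0
0.6117 -0.0141 -7.0 -7.7 4.9
0.6166 -0.0077 -10.4 -6.9 8.4
0.6223 -0.0007 -7.5 -5.8 7.0
0.6281 0.0064 -5.4 -6.1 6.6
0.6339 0.0137 -3.5 -5.2 5.9
0.6395 0.021 -5.1 -5.4 5.6
0.6451 0.0283 -3.3 -5.0 5.2
0.6506 0.0355 -3.3 -4.1 4.0
0.6559 0.0426 -3.7 -4.9 3.8
0.6612 0.0495 -3.6 -4.3 4.6
0.6662 0.0562 -2.7 -4.2 3.9
0.6712 0.0628 -3.3 -4.2 3.7
0.6759 0.0692 -1.9 -4.3 3.9
0.6802 0.0751 -2.9 -5.0 3.3"""}
S=np.ones_like(TH);th=list(TH);t=list(T);S=list(S)
for sg,s in N.items():
    for l in s.split("\n"):
        x,y,fx,fy,fz=map(float,l.split())
        py=yw@[x,y]+.4018-.002*sg; pz=np.sqrt(.103**2-py**2); cy=py-.004*sg
        th.append(np.arctan2(py,pz));t.append(-(yw@[fx,fy])*pz+fz*cy);S.append(sg)
th,t,S=map(np.array,(th,t,S))
def fit(k,nm):
    A=np.c_[S,np.cos(th),np.sin(th)][k]
    f=least_squares(lambda p:A@p-t[k],[.42,0,0],loss="soft_l1",f_scale=.05).x
    r_=A@f-t[k]; print(nm,"D",f[0].round(3),"M",np.hypot(f[1],f[2]).round(3),"heavy-left at",np.degrees(np.arctan2(-f[2],-f[1])).round(1),"rms",r_.std().round(3))
fit(S>-9,"all");fit(S>0,"ccw")
Zc=S<0; print(np.c_[np.degrees(th[Zc]),t[Zc]].round(2).tolist())
E
python3 fit2.py
```

```text
all D 0.425 M 0.259 heavy-left at 14.7 rms 0.053
ccw D 0.422 M 0.255 heavy-left at 15.7 rms 0.051
[[30.74, -0.63], [25.87, -0.72], [20.98, -0.79], [15.7, -0.68], [10.46, -0.67], [5.23, -0.56], [0.1, -0.74], [-5.02, -0.64], [-10.1, -0.59], [-15.16, -0.7], [-20.24, -0.69], [-25.28, -0.62], [-30.49, -0.65], [-35.77, -0.6], [-40.95, -0.66]]
```

>>> step_arm(motion=[[0.012,0,0.0091,-0.0036,0],[0.012,0,0.0166,-0.0086,0],[0.012,0,0.0244,-0.0129,0],[0.012,0,0.0327,-0.0165,0],[0.012,0,0.0412,-0.0193,0]])

```text
time_s: 32.85
tcp_pos: [0.6541, 0.0405, 0.25]
eef_rot: [-179.9, -0.1, -37.2]
contact_force: [2.1, 0.8, 2.4]
gripper_width: 0.012
```

>>> step_arm(motion=[[0.012,0,0.0087,-0.0021,0],[0.012,0,0.0176,-0.0034,0],[0.012,0,0.0266,-0.004,0],[0.012,0,0.0356,-0.0037,0],[0.012,0,0.0445,-0.0027,0]])

```text
time_s: 33.48
tcp_pos: [0.6263, 0.0044, 0.2514]
eef_rot: [180.0, 0.0, -37.2]
contact_force: [1.8, 1.2, 1.3]
gripper_width: 0.0122
```

>>> step_arm(motion=[[0.012,0,0.0088,0.0018,0],[0.012,0,0.0174,0.0043,0],[0.012,0,0.0258,0.0076,0],[0.012,0,0.0338,0.0116,0],[0.012,0,0.0415,0.0163,0]])

```text
time_s: 34.1
tcp_pos: [0.6014, -0.0284, 0.235]
eef_rot: [180.0, 0.0, -37.2]
contact_force: [1.5, 1.1, 0.5]
gripper_width: 0.0122
```

>>> step_arm(motion=[[0.012,0,0.0072,0.0054,0],[0.012,0,0.0152,0.0126,0],[0.018,0,0.0142,0.0126,0],[0.024,0,0.0142,0.0126,0],[0.026,0,0.0142,0.0126,0]])

```text
time_s: 34.72
tcp_pos: [0.5932, -0.0393, 0.2228]
eef_rot: [180.0, 0.0, -37.2]
contact_force: [-0.3, 0.6, -0.5]
gripper_width: 0.0248
```

```bash
python3 - <<'E'
from h import *
s=r.get_state(); print(wf(s["tcp_pos"]),s["contact_force"],s["gripper_width"])
E
```

```text
(np.float64(0.496), np.float64(0.0742), np.float64(0.0828)) [-0.2951043   0.60303641 -0.54991924] 0.024842471054454515
```

>>> step_arm(motion=[[0.03,0,0,-0.03,0],[0.03,0,-0.04,-0.036,0],[0.03,0,-0.095,-0.036,0],[0.03,0,-0.14,-0.036,0],[0.03,0,-0.1472,-0.036,0]])

```text
time_s: 35.35
tcp_pos: [0.6833, 0.0802, 0.2576]
eef_rot: [179.9, 0.0, -37.1]
contact_force: [-0.0, -0.4, -0.1]
gripper_width: 0.0301
```

>>> step_arm(motion=[[0.03,0,0,0.0,0],[0.03,0,0,0.012,0],[0.024,0,0,0.037,0],[0.016,0,0,0.037,0],[0.012,0,0,0.037,0]])

```text
time_s: 35.98
tcp_pos: [0.6823, 0.0773, 0.2226]
eef_rot: [-180.0, -0.0, -37.3]
contact_force: [0.3, -0.5, -0.1]
gripper_width: 0.0138
```

>>> step_arm(motion=[[0.012,0,0.0077,-0.0074,0],[0.012,0,0.0148,-0.0129,0],[0.012,0,0.0224,-0.0177,0],[0.012,0,0.0304,-0.0218,0],[0.012,0,0.0387,-0.0252,0]])

```text
time_s: 36.6
tcp_pos: [0.6594, 0.0471, 0.2485]
eef_rot: [-179.9, -0.1, -37.2]
contact_force: [1.9, 3.9, 3.6]
gripper_width: 0.0121
```

>>> step_arm(motion=[[0.012,0,0.0086,-0.0027,0],[0.012,0,0.0174,-0.0046,0],[0.012,0,0.0263,-0.0058,0],[0.012,0,0.0353,-0.0062,0],[0.012,0,0.0443,-0.0058,0]])

```text
time_s: 37.22
tcp_pos: [0.6316, 0.0112, 0.2527]
eef_rot: [180.0, 0.0, -37.2]
contact_force: [3.4, 3.1, 3.4]
gripper_width: 0.0122
```

```bash
python3 - <<'E'
from h import *
s=r.get_state(); print(wf(s["tcp_pos"]),s["contact_force"],s["gripper_width"],s["time_s"])
E
```

```text
(np.float64(0.4959), np.float64(0.0107), np.float64(0.1127)) [3.44858311 3.12450858 3.43295325] 0.012161370456316677 37.225
```

>>> step_arm(motion=[[0.012,0,0.0088,0.0012,0],[0.012,0,0.017,0.0031,0],[0.012,0,0.017,0.0031,0],[0.004,0,0.016,0.0031,0],[0.0,0,0.016,0.0031,0]], newtons=20)

```text
time_s: 37.85
tcp_pos: [0.6217, -0.0011, 0.249]
eef_rot: [179.9, 0.1, -37.2]
contact_force: [-1.2, -0.0, 0.3]
gripper_width: 0.0072
```

>>> step_arm(motion=[[0,0,0,0,0],[0,0,0,0,0],[0,0,0,0,0]])

```text
time_s: 38.22
tcp_pos: [0.6217, -0.0011, 0.249]
eef_rot: [179.9, 0.1, -37.2]
contact_force: [-2.1, -0.2, -2.3]
gripper_width: 0.0072
```

```bash
python3 - <<'E'
from h import *
s=r.get_state(); print(wf(s["tcp_pos"]),s["contact_force"],s["gripper_width"],s["time_s"])
for n in ("scene","side"):
  c=capture(n); im=c["image"][:,:,::-1]
  cv2.imwrite(f"pics/{n}9.png",cv2.resize(im[150:310,300:480] if n=="scene" else im,None,fx=3 if n=="scene" else 1,fy=3 if n=="scene" else 1))
  print(n,[(d["p"],wf(d["location"])) for d in spotter.tip_of(n,"peg")],[(d["p"],d["location"]) for d in spotter.tip_of(n,"axle")],[(d["p"],d["location"]) for d in spotter.tip_of(n,"weight")])
E
```

```text
(np.float64(0.4956), np.float64(0.0266), np.float64(0.109)) [-2.11095729 -0.22901495 -2.3033854 ] 0.007239944732462243 38.225
scene [(0.6, (np.float64(0.5009), np.float64(0.0983), -0.0312))] [(0.62, [0.6196, 0.034, 0.1378]), (0.51, [0.582, -0.0619, 0.112])] [(0.66, [0.5717, -0.319, -0.0005])]
side [(0.89, (np.float64(0.4986), np.float64(0.0947), -0.0242))] [(0.72, [0.6172, 0.0349, 0.1427])] [(0.86, [0.5692, -0.312, 0.0012])]
```

View pics/scene9.png

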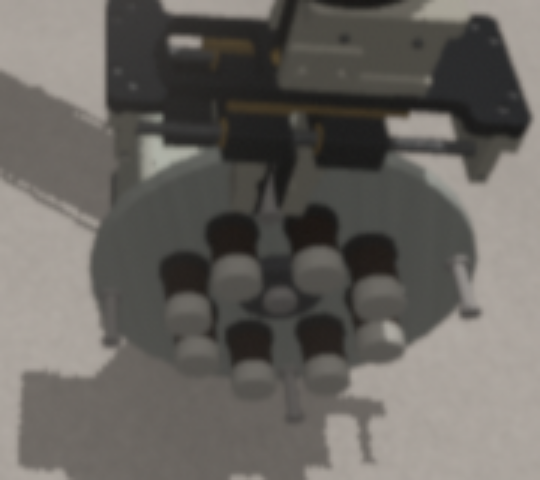

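View pics/side9.png

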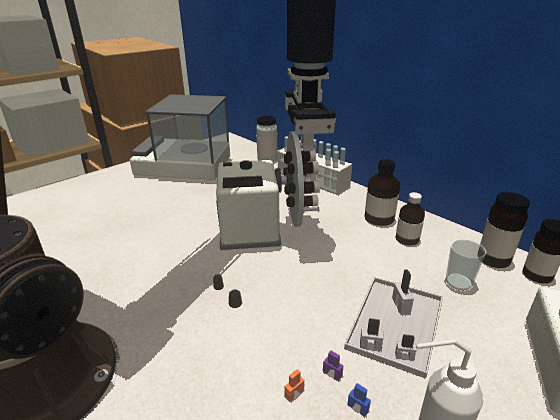

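```bash
python3 -c "
from h import *
s=r.get_state(); print(wf(s['tcp_pos']),s['contact_force'],s['gripper_width'])
print(workorder.close_job())"
```

```text
(np.float64(0.4956), np.float64(0.0264), np.float64(0.1091)) [-2.49665021 -1.14052738 -6.2549901 ] 0.0073520661039699915
the job is handed in; nothing more can be done
None
```

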